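# Load the dry moulds into the press and wind down the hold-down plate

## Task

Heft the plaster moulds on the drying rack to find which are dry (light) and which are still damp (heavy). Stand every dry mould flat inside the rim of the press's pulled-out tray and leave every damp one standing flat on the rack; then push the loaded tray fully home against its stop, then swing the latch fully across behind it, and then wind the handwheel clockwise (seen from above) until the brass pip on its rim stands at the brass index tongue. Do not knock over the bud vase.

Things in the scene. Friction and masses are not known exactly. Their poses are not given: they have to be found in the camera images.
- mould_a: a two-part plaster slip-casting mould, closed: a white block 110 mm long (its x), 52 mm wide (its y), 44 mm high, origin at the centre of its underside, z up; a small round pour hole in its top. It starts flat on the drying rack. It is either dry (0.28 to 0.34 kg) or still damp (0.48 to 0.58 kg): only its weight tells. One or two of those present are dry and one or two damp, in any place; the letter says nothing. Absent in some starts.
- mould_b: a two-part plaster slip-casting mould, closed: a white block 110 mm long (its x), 52 mm wide (its y), 44 mm high, origin at the centre of its underside, z up; a small round pour hole in its top. It starts flat on the drying rack. It is either dry (0.28 to 0.34 kg) or still damp (0.48 to 0.58 kg): only its weight tells. One or two of those present are dry and one or two damp, in any place; the letter says nothing. Absent in some starts.
- mould_c: a two-part plaster slip-casting mould, closed: a white block 110 mm long (its x), 52 mm wide (its y), 44 mm high, origin at the centre of its underside, z up; a small round pour hole in its top. It starts flat on the drying rack. It is either dry (0.28 to 0.34 kg) or still damp (0.48 to 0.58 kg): only its weight tells. One or two of those present are dry and one or two damp, in any place; the letter says nothing. Absent in some starts.
- mould_d: a two-part plaster slip-casting mould, closed: a white block 110 mm long (its x), 52 mm wide (its y), 44 mm high, origin at the centre of its underside, z up; a small round pour hole in its top. It starts flat on the drying rack. It is either dry (0.28 to 0.34 kg) or still damp (0.48 to 0.58 kg): only its weight tells. One or two of those present are dry and one or two damp, in any place; the letter says nothing. Absent in some starts.
- rack_top (a point): centre of the four mould places on the drying rack, on its flat slatted deck of light wood, 30 mm above the table. Axes as the rack: the deck reaches from x -160 to +168 mm and y -135 to +135 mm of this point. The moulds start near x +-75, y +-58 mm. The rack is fixed.
- tray_in (a point): centre of the inner floor of the aluminium press tray, which is about 35 mm above the table; inside it measures 126 mm (x) by 170 mm (y), with a rim 14 mm high and 6 mm thick; room for two moulds side by side, long side along x, centres at y -40 and +40 mm. Its y axis is the direction in which the tray slides home.
- push_plate (a point): middle of the outer face of the upright dark steel plate at the tray's outer end (on a flat apron 165 mm from the tray's centre): 90 mm wide (x), 10 mm thick, its top 10 mm above this point and its foot 45 mm below it. Push it along the tray's +y.
- carriage (a joint): tray slide: 0 pulled out (start), 0.200 m fully home against the stop, under the press beam. Takes about 4 N to move and stays where it is left.
- latch_knob (a point): top centre of the upright black round knob on the latch arm, diameter 20 mm; the knob stands 32 mm free above the arm; 77 mm above the table. Pinch or push it.
- latch_hinge (a point): latch pivot (vertical axis), 95 mm from the knob, at the front edge of the press bed
- latch (a joint): latch angle in rad: 0 lies alongside the bed, pointing along the tray's -y; grows counterclockwise seen from above; stops at 1.57, lying across the bed behind the push plate of the tray when that is home. Starts at 0 to 0.3. Stiff by about 1.3 N at the knob; stays where it is left.
- wheel_hub (a point): centre of the handwheel, on its vertical axis at the mid-height of its rim, 200 mm above the table. The rim is a round steel bar 16 mm thick bent to a circle of 80 mm radius (to the bar's centre); three round spokes 12 mm thick, 120 degrees apart, the first at the pip; hub 36 mm thick, ending 12 mm above this point. Below the wheel is the press beam, its top 50 mm below this point. The rim can be gripped from above between spokes, one finger inside it and one outside.
- wheel_pip (a point): top of the brass pip, 14 mm thick, that stands 10 mm above the rim, 80 mm from the wheel's axis
- index_tip (a point): outer end of the fixed brass index tongue on the press beam, 135 mm from the wheel's axis, lying below the rim; the pip must come to the line from the wheel's axis to this point
- wheel (a joint): handwheel angle in rad, grows clockwise seen from above; starts at 0 to 0.8, stops at 0 and 6.0; at 5.20 the pip is at the index tongue. Turning it lowers the hold-down plate under the beam by 4.5 mm per rad, at 5.20 to 1.5 mm above moulds 44 mm high. Takes about 3 N at the rim and stays where it is left.
- bud_vase: small brown terracotta bud vase 85 mm high, 56 mm across, origin under its centre, on the table beyond the rack and the press; leave it standing
Not all that is in view belongs to the job. What is shaped like the mould_a but green, pink or red is not meant.

How it is judged:
On the way, in this order (a step that is already met when the one before it is completed fails the run):
1. every dry mould lies flat in the pulled-out tray, every damp one flat on the rack ((((x of mould_a in the frame of tray_in between -0.03 and 0.03 m and y of mould_a in the frame of tray_in between -0.07 and 0.07 m and z of mould_a in the frame of tray_in between -0.004 and 0.004 m and angle between mould_a's own z axis and vertical below 0.08 rad) and contact force between mould_a and anything else below 4.1 N) or ((x of mould_a in the frame of rack_top between -0.14 and 0.14 m and y of mould_a in the frame of rack_top between -0.12 and 0.12 m and z of mould_a in the frame of rack_top between -0.004 and 0.005 m and angle between mould_a's own z axis and vertical below 0.08 rad) and contact force between mould_a and anything else above 4.1 N)) and (((x of mould_b in the frame of tray_in between -0.03 and 0.03 m and y of mould_b in the frame of tray_in between -0.07 and 0.07 m and z of mould_b in the frame of tray_in between -0.004 and 0.004 m and angle between mould_b's own z axis and vertical below 0.08 rad) and contact force between mould_b and anything else below 4.1 N) or ((x of mould_b in the frame of rack_top between -0.14 and 0.14 m and y of mould_b in the frame of rack_top between -0.12 and 0.12 m and z of mould_b in the frame of rack_top between -0.004 and 0.005 m and angle between mould_b's own z axis and vertical below 0.08 rad) and contact force between mould_b and anything else above 4.1 N)) and (((x of mould_c in the frame of tray_in between -0.03 and 0.03 m and y of mould_c in the frame of tray_in between -0.07 and 0.07 m and z of mould_c in the frame of tray_in between -0.004 and 0.004 m and angle between mould_c's own z axis and vertical below 0.08 rad) and contact force between mould_c and anything else below 4.1 N) or ((x of mould_c in the frame of rack_top between -0.14 and 0.14 m and y of mould_c in the frame of rack_top between -0.12 and 0.12 m and z of mould_c in the frame of rack_top between -0.004 and 0.005 m and angle between mould_c's own z axis and vertical below 0.08 rad) and contact force between mould_c and anything else above 4.1 N)) and (((x of mould_d in the frame of tray_in between -0.03 and 0.03 m and y of mould_d in the frame of tray_in between -0.07 and 0.07 m and z of mould_d in the frame of tray_in between -0.004 and 0.004 m and angle between mould_d's own z axis and vertical below 0.08 rad) and contact force between mould_d and anything else below 4.1 N) or ((x of mould_d in the frame of rack_top between -0.14 and 0.14 m and y of mould_d in the frame of rack_top between -0.12 and 0.12 m and z of mould_d in the frame of rack_top between -0.004 and 0.005 m and angle between mould_d's own z axis and vertical below 0.08 rad) and contact force between mould_d and anything else above 4.1 N)) and linear speed of each of mould_a, mould_b, mould_c, mould_d below 0.02 m/s and value of joint carriage below 0.03 m), for 0.2 s.
2. the loaded tray is fully home ((((x of mould_a in the frame of tray_in between -0.03 and 0.03 m and y of mould_a in the frame of tray_in between -0.07 and 0.07 m and z of mould_a in the frame of tray_in between -0.004 and 0.004 m and angle between mould_a's own z axis and vertical below 0.08 rad) and contact force between mould_a and anything else below 4.1 N) or ((x of mould_a in the frame of rack_top between -0.14 and 0.14 m and y of mould_a in the frame of rack_top between -0.12 and 0.12 m and z of mould_a in the frame of rack_top between -0.004 and 0.005 m and angle between mould_a's own z axis and vertical below 0.08 rad) and contact force between mould_a and anything else above 4.1 N)) and (((x of mould_b in the frame of tray_in between -0.03 and 0.03 m and y of mould_b in the frame of tray_in between -0.07 and 0.07 m and z of mould_b in the frame of tray_in between -0.004 and 0.004 m and angle between mould_b's own z axis and vertical below 0.08 rad) and contact force between mould_b and anything else below 4.1 N) or ((x of mould_b in the frame of rack_top between -0.14 and 0.14 m and y of mould_b in the frame of rack_top between -0.12 and 0.12 m and z of mould_b in the frame of rack_top between -0.004 and 0.005 m and angle between mould_b's own z axis and vertical below 0.08 rad) and contact force between mould_b and anything else above 4.1 N)) and (((x of mould_c in the frame of tray_in between -0.03 and 0.03 m and y of mould_c in the frame of tray_in between -0.07 and 0.07 m and z of mould_c in the frame of tray_in between -0.004 and 0.004 m and angle between mould_c's own z axis and vertical below 0.08 rad) and contact force between mould_c and anything else below 4.1 N) or ((x of mould_c in the frame of rack_top between -0.14 and 0.14 m and y of mould_c in the frame of rack_top between -0.12 and 0.12 m and z of mould_c in the frame of rack_top between -0.004 and 0.005 m and angle between mould_c's own z axis and vertical below 0.08 rad) and contact force between mould_c and anything else above 4.1 N)) and (((x of mould_d in the frame of tray_in between -0.03 and 0.03 m and y of mould_d in the frame of tray_in between -0.07 and 0.07 m and z of mould_d in the frame of tray_in between -0.004 and 0.004 m and angle between mould_d's own z axis and vertical below 0.08 rad) and contact force between mould_d and anything else below 4.1 N) or ((x of mould_d in the frame of rack_top between -0.14 and 0.14 m and y of mould_d in the frame of rack_top between -0.12 and 0.12 m and z of mould_d in the frame of rack_top between -0.004 and 0.005 m and angle between mould_d's own z axis and vertical below 0.08 rad) and contact force between mould_d and anything else above 4.1 N)) and value of joint carriage above 0.196 m), for 0.2 s.
3. the latch is swung fully across (value of joint carriage above 0.196 m and value of joint latch above 1.42 rad), for 0.2 s.
4. the handwheel is wound to the index (all of step 3 and value of joint wheel between 5.08 and 5.32 rad), for 0.4 s.
At the end, for the whole second after the job is handed in: Every dry mould flat on the tray floor inside its rim, every damp mould flat on the rack deck, tray home (over 196 of 200 mm), latch past 1.42 of 1.57 rad, wheel at 5.20 +- 0.12 rad, all at rest (all of step 4 and (((x of mould_a in the frame of tray_in between -0.03 and 0.03 m and y of mould_a in the frame of tray_in between -0.07 and 0.07 m and z of mould_a in the frame of tray_in between -0.004 and 0.004 m and angle between mould_a's own z axis and vertical below 0.08 rad) and contact force between mould_a and anything else below 4.1 N) or ((x of mould_a in the frame of rack_top between -0.14 and 0.14 m and y of mould_a in the frame of rack_top between -0.12 and 0.12 m and z of mould_a in the frame of rack_top between -0.004 and 0.005 m and angle between mould_a's own z axis and vertical below 0.08 rad) and contact force between mould_a and anything else above 4.1 N)) and (((x of mould_b in the frame of tray_in between -0.03 and 0.03 m and y of mould_b in the frame of tray_in between -0.07 and 0.07 m and z of mould_b in the frame of tray_in between -0.004 and 0.004 m and angle between mould_b's own z axis and vertical below 0.08 rad) and contact force between mould_b and anything else below 4.1 N) or ((x of mould_b in the frame of rack_top between -0.14 and 0.14 m and y of mould_b in the frame of rack_top between -0.12 and 0.12 m and z of mould_b in the frame of rack_top between -0.004 and 0.005 m and angle between mould_b's own z axis and vertical below 0.08 rad) and contact force between mould_b and anything else above 4.1 N)) and (((x of mould_c in the frame of tray_in between -0.03 and 0.03 m and y of mould_c in the frame of tray_in between -0.07 and 0.07 m and z of mould_c in the frame of tray_in between -0.004 and 0.004 m and angle between mould_c's own z axis and vertical below 0.08 rad) and contact force between mould_c and anything else below 4.1 N) or ((x of mould_c in the frame of rack_top between -0.14 and 0.14 m and y of mould_c in the frame of rack_top between -0.12 and 0.12 m and z of mould_c in the frame of rack_top between -0.004 and 0.005 m and angle between mould_c's own z axis and vertical below 0.08 rad) and contact force between mould_c and anything else above 4.1 N)) and (((x of mould_d in the frame of tray_in between -0.03 and 0.03 m and y of mould_d in the frame of tray_in between -0.07 and 0.07 m and z of mould_d in the frame of tray_in between -0.004 and 0.004 m and angle between mould_d's own z axis and vertical below 0.08 rad) and contact force between mould_d and anything else below 4.1 N) or ((x of mould_d in the frame of rack_top between -0.14 and 0.14 m and y of mould_d in the frame of rack_top between -0.12 and 0.12 m and z of mould_d in the frame of rack_top between -0.004 and 0.005 m and angle between mould_d's own z axis and vertical below 0.08 rad) and contact force between mould_d and anything else above 4.1 N)) and linear speed of each of mould_a, mould_b, mould_c, mould_d below 0.02 m/s and velocity of joint wheel between -0.05 and 0.05 rad/s); the robot touches nothing.
It fails at once if the bud vase is knocked over (angle between bud_vase's own z axis and vertical above 0.7 rad).
It fails at once if the plate is wound down before the tray is home (value of joint wheel above 1.6 rad and value of joint carriage below 0.18 m).
Of mould_a, mould_b, mould_c, mould_d only 3 to 4 are there at a start; the rules pass over those that are not, and their reading is None.
At some moment in a run one of mould_a, mould_b, mould_c, mould_d may be knocked a few centimetres aside while the robot is not near it.
Once in a run the grip may slacken for a moment while it holds something.
It also fails if it takes over 210 s, if anything falls off the work surface, if the arm or the gripper's body presses on something with over 40 N, if the wrist force passes 120 N, or if a joint passes its speed limit or range.

## Robot

A 7-joint arm with a two-finger parallel gripper is mounted at the origin on the work surface. World frame = base frame: x ahead of the robot, y to its left, z up, the work surface at z = 0. Lengths are in m, angles in rad, forces in N, time in s.
With the tool pointing down it reaches from about 0.425 to 0.925 m from the base axis. Payload 6.8 kg.
Tool frame: the origin (TCP) lies on the mounting face of the last link; the fingertips stand 173 mm ahead of it and the grasp point (between the pads) lies 155 mm ahead of it; z points along the fingers, y is the line along which they close (so a half turn about z gives the same grasp; the last joint's range is limited). The gripper opens to 85 mm and grips with 20 to 120 N. Pads are 22 mm wide; open, the fingers measure 114 mm over their backs; the gripper's body (76 mm by 85 mm) begins 54 mm behind the grasp point. The pads swing forward as they close: fully open they stand 13 mm farther back than shut.
Start: joints at [-0.108, 0.477, 0.022, 1.555, -0.011, 1.109, -0.083], TCP at [0.675, 0, 0.405] pointing down, gripper open.
Joint ranges: [-2.96, 2.96], [-0.34, 2.1], [-1.41, 1.46], [0.24, 2.44], [-1.37, 4.51], [0.17, 1.92], [-2.96, 2.96]. Speed limits (rad/s): [2.39, 2.39, 3.14, 3.14, 3.14, 3.14, 3.14].

## Interface

Orientations are given as a rotation vector (axis times angle).
In Python, from bench import r gives the robot as it stands.
- The arm moves only by the tool carry_out, never from a script. Its argument "moves" is a list of rows, each a list of 5 numbers: the shift along the tool's x, y, z in m, then the turn about the tool's z in rad, then the finger opening in m, from 0 to 0.0854. In form: [[dx, dy, dz, roll, claw], ...]. A call has exactly 8 rows; each row is the pose to reach, as a shift and turn from the pose commanded when the call began, along the tool's axes at that moment; what a row does not reach only later rows make up. A row lasts 1/10 s, in which the tool goes at most 50 mm and 8.59 degrees, less where a joint would pass 70% of its speed; a pose out of reach is approached as far as the arm can. A call with a gripper value outside its range is refused whole. The fingers move at their own pace and stop on an object; "force" is the grip in N (left out, the last holds). Time passes only in rows, so rows that repeat a pose let the fingers close, or fill a call up. It gives the time, the measured TCP pose, the force, the opening and the grip force at its end, in the units of the state.
- r.get_obs(): the state, without advancing time (a new reading comes with each control period).
- r.grab_frame(name): name is "scene" or "side" or "wrist"; returns the picture (420x560x3 uint8, red, green, blue); there is no depth.
- r.calibration(name): a dict with "fx", "fy", "cx", "cy" (pixels), "rvec" (rotation vector, rad) and "tvec" (3), from world to camera coordinates, as OpenCV has them. Camera axes: x right, y down, z forward; pixel columns grow to the right and rows downward; lengths in m; the calibration is good to about 2 mm. A picture is of the moment at which its call begins: read the wrist's pose just before it. calibration takes no time and is no camera call; for the wrist camera it gives the pose at the moment of the call.
- r.hand_in(): hands the job in; it is judged then, once.
The state is a dict: "clock": time; "joints": joint angles; "qvel": joint speeds; "tau": joint torques, N m; "tcp_pos": TCP position; "orientation": TCP orientation; "contact_force": force on the tool from outside, world axes, zero at the start; "moment": the same for the moment, N m; "grip_width": finger opening in m; "gripper_force": force on a finger pad.
Only numpy, scipy, OpenCV 4.12 (cv2) and the standard library are available. Lean on these libraries where they do the work, as an engineer would, in place of code of your own. Each camera call takes 0.05 s, during which the arm holds its last target. There are 200 camera calls.

## Working session

There is one attempt and no reset: what is moved stays moved. The work goes in short steps, Python scripts to look and compute and a tool call to move; the robot and the scene stay as the last step left them, time stands still between calls to the robot, and variables do not carry over. Pictures are saved under pics/ and viewed, at most 14 in all, crops included, and the job is handed in when it is done.

Besides the shell and the picture viewer there is one more tool, called as name([rows], argument=value, ...), one row to a line, values as JSON. carry_out: Moves the arm, as the interface text tells. Its arguments: {"type":"object","properties":{"moves":{"type":"array","items":{"type":"array","items":{"type":"number"}}},"force":{"type":"number"}},"required":["moves"]}

```bash
ls; mkdir -p pics; python3 - <<'E'
from bench import r
import cv2
o=r.get_obs()
print({k:o[k] for k in o})
for n in ["scene","side","wrist"]:
    im=r.grab_frame(n); cv2.imwrite(f"pics/{n}0.png",im[:,:,::-1]); print(n,r.calibration(n))
E
```

```text
pics
{'clock': 0.0, 'joints': array([-0.10811983,  0.47780751,  0.02237425,  1.55643281, -0.01152606,
        1.10931552, -0.08308297]), 'qvel': array([ 0.00109223,  0.00077227, -0.00081571,  0.0010139 , -0.00023775,
        0.00043844,  0.00072608]), 'tau': array([-5.45967814e-04, -5.96443820e+01,  1.60769675e+00, -2.81194621e+01,
        1.24063640e-02,  9.39900521e-03,  2.20753498e-05]), 'tcp_pos': array([6.74729299e-01, 7.40144326e-06, 4.03729003e-01]), 'orientation': array([-2.22057230e+00, -2.22060864e+00,  2.17542876e-03]), 'contact_force': array([0.34919105, 0.22798341, 0.59063722]), 'moment': array([ 0.02353632,  0.01386231, -0.0086538 ]), 'gripper_force': 0.0, 'grip_width': 0.0854913993320694}
scene {'fx': 416.1998267676529, 'fy': 416.1998267676529, 'cx': 282.8341640339967, 'cy': 208.36431818564836, 'rvec': array([ 2.12150976,  1.38289603, -0.51058705]), 'tvec': array([-0.0965969 , -0.34362232,  1.69250507])}
side {'fx': 452.2084179494029, 'fy': 452.2084179494029, 'cx': 273.0919116386608, 'cy': 205.904041231563, 'rvec': array([ 0.38000294, -2.61142151,  1.4595385 ]), 'tvec': array([0.46049032, 0.27226071, 1.10076959])}
wrist {'fx': 300.4039749640939, 'fy': 300.4039749640939, 'cx': 281.85722809453097, 'cy': 209.30497672922127, 'rvec': array([-2.85171036e+00,  2.55633137e-04,  3.05738113e-03]), 'tvec': array([-0.67597562, -0.03767799,  0.37964491])}
```

View pics/scene0.png

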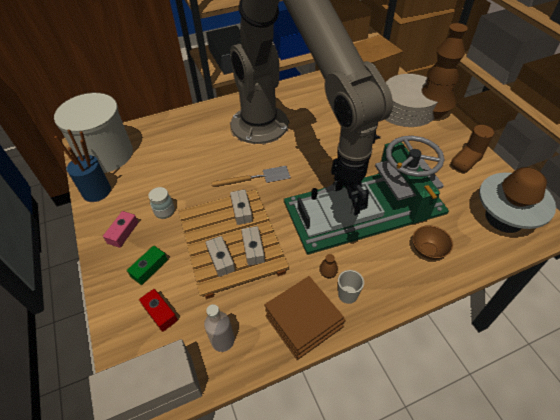

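View pics/side0.png

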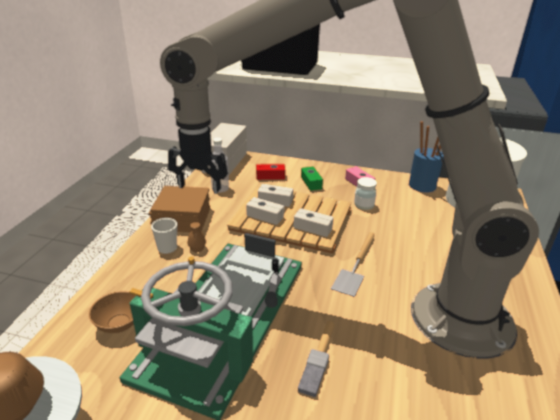

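View pics/wrist0.png

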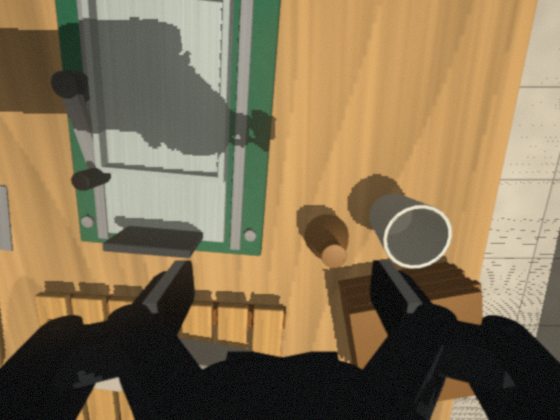

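```bash
cat > h.py <<'E'
import numpy as np, cv2
from scipy.spatial.transform import Rotation as R
def bp(c,u,v,z):
    M=R.from_rotvec(c['rvec']).as_matrix(); C=-M.T@c['tvec']
    d=M.T@np.array([(u-c['cx'])/c['fx'],(v-c['cy'])/c['fy'],1.])
    return C+d*(z-C[2])/d[2]
def pj(c,P):
    M=R.from_rotvec(c['rvec']).as_matrix(); q=(M@np.atleast_2d(P).T).T+c['tvec']
    return np.c_[q[:,0]/q[:,2]*c['fx']+c['cx'],q[:,1]/q[:,2]*c['fy']+c['cy']]
def campos(c): return -R.from_rotvec(c['rvec']).as_matrix().T@c['tvec']
E
python3 - <<'E'
from bench import r
from h import *
np.set_printoptions(precision=3,suppress=True)
s=r.calibration("scene");d=r.calibration("side");w=r.calibration("wrist")
for c in(s,d,w):print(campos(c))
print(R.from_rotvec(w['rvec']).as_matrix())
for n,u,v,z in[("m",242,205,.074),("m",219,254,.074),("m",253,245,.074),("vase",329,272,0),("hub",414,158,.2),("knob",316,189,.077),("rack",182,207,.03),("rack",263,190,.03),("rack",288,270,.03),("rack",205,292,.03)]:print(n,bp(s,u,v,z))
for n,u,v,z in[("m",275,192,.074),("m",267,207,.074),("m",315,220,.074),("hub",188,293,.2),("knob",275,265,.077)]:print(n,bp(d,u,v,z))
for n,u,v,z in [("hinge?",68,85,.077),("knob",95,178,.077),("bed",83,240,0),("bed",265,255,0),("bed2",283,0,0),("trayend",163,170,.05)]:print(n,bp(w,u,v,z))
a=cv2.imread("pics/scene0.png")[125:265,270:460]; cv2.imwrite("pics/press.png",cv2.resize(a,None,fx=4.2,fy=4.2,interpolation=2))
E
```

```text
[ 1.269 -0.426  1.095]
[0.231 0.893 0.804]
[0.677 0.072 0.373]
[[ 1.    -0.    -0.002]
 [ 0.    -0.958  0.286]
 [-0.002 -0.286 -0.958]]
m [ 0.435 -0.224  0.074]
m [ 0.582 -0.349  0.074]
m [ 0.593 -0.247  0.074]
vase [ 0.729 -0.06   0.   ]
hub [0.579 0.294 0.2  ]
knob [0.473 0.019 0.077]
rack [ 0.325 -0.401  0.03 ]
rack [ 0.366 -0.127  0.03 ]
rack [ 0.689 -0.177  0.03 ]
rack [ 0.659 -0.422  0.03 ]
m [ 0.569 -0.329  0.074]
m [ 0.567 -0.233  0.074]
m [ 0.412 -0.206  0.074]
hub [0.564 0.308 0.2  ]
knob [0.466 0.031 0.077]
hinge? [0.48  0.103 0.077]
knob [0.489 0.016 0.077]
bed [ 0.41  -0.082  0.   ]
bed [ 0.653 -0.104  0.   ]
bed2 [0.677 0.195 0.   ]
trayend [0.548 0.02  0.05 ]
```

View pics/press.png

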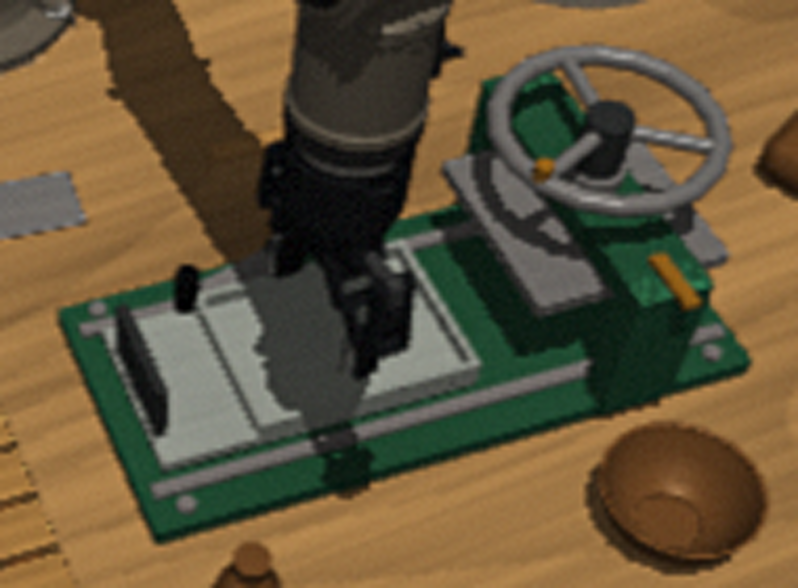

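carry_out([
  [-0.04,-0.035,0,0.15,0.085],
  [-0.08,-0.07,0,0.3,0.085],
  [-0.12,-0.105,0,0.45,0.085],
  [-0.16,-0.14,0,0.6,0.085],
  [-0.2,-0.175,0,0.75,0.085],
  [-0.24,-0.21,0,0.9,0.085],
  [-0.28,-0.24,0,1.05,0.085],
  [-0.28,-0.25,0,1.2,0.085],
], force=60)

```text
clock: 0.95
tcp_pos: [0.4218, -0.2837, 0.4049]
orientation: [3.09, 0.561, -0.001]
contact_force: [0.0, 1.1, -0.0]
grip_width: 0.0849
gripper_force: 0.0
```

carry_out([
  [0,0,0,0.15,0.085],
  [0,0,0,0.3,0.085],
  [0,0,0,0.37,0.085],
  [0,0,0,0.37,0.085],
  [0,0,0,0.37,0.085],
  [0,0,0,0.37,0.085],
  [0,0,0,0.37,0.085],
  [0,0,0,0.37,0.085],
])

```text
clock: 1.75
tcp_pos: [0.425, -0.28, 0.4047]
orientation: [-3.142, -0.002, -0.0]
contact_force: [0.3, -0.2, 0.2]
grip_width: 0.0848
gripper_force: 0.0
```

```bash
python3 - <<'E'
from bench import r
import cv2,pickle
o=r.get_obs();print(o['clock'],o['joints'],o['tcp_pos'],o['orientation'],o['contact_force'])
c=r.calibration("wrist");cv2.imwrite("pics/rack.png",r.grab_frame("wrist")[:,:,::-1]);pickle.dump(c,open("rack.pkl","wb"))
E
```

```text
1.75 [ 0.09937466  0.20785983  0.41842657  1.96934006 -0.10089186  0.98424384
 -1.00373893] [ 0.42499856 -0.27999888  0.4046825 ] [-3.14155419e+00 -2.04221811e-03 -4.53793047e-06] [ 0.32166065 -0.18340408  0.16141108]
```

View pics/rack.png

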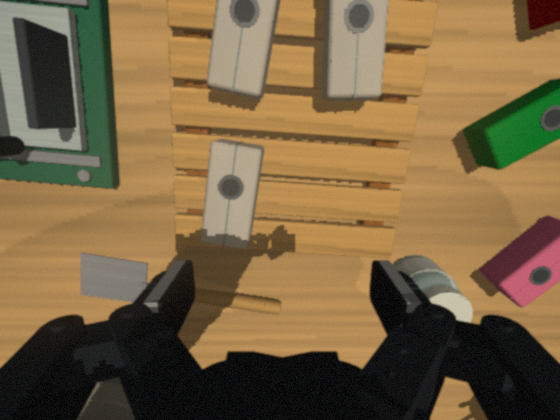

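```bash
python3 - <<'E'
from h import *
import pickle
np.set_printoptions(precision=3,suppress=True)
c=pickle.load(open("rack.pkl","rb"));z=.074
for n,h,e in[("M1",(231,187),[(214,141),(264,148),(203,234),(250,241)]),("M2",(244,11),[(209,83),(263,92)]),("M3",(359,15),[(328,95),(383,95)])]:
    H=bp(c,*h,z);E=np.array([bp(c,*p,z) for p in e]);print(n,H,E[:,:2],"endmid",E[-2:].mean(0)[:2],"ax",H[:2]-E[-2:].mean(0)[:2], "w",np.linalg.norm(E[-1]-E[-2]),"yaw of end",np.arctan2(*(E[-2]-E[-1])[[0,1]]))
for p in [(170,0),(175,250),(437,0),(392,253)]:print(bp(c,*p,.03))
print([bp(c,*p,z) for p in[(45,20),(52,130)]])
E
```

```text
M1 [ 0.434 -0.229  0.074] [[ 0.48  -0.214]
 [ 0.473 -0.263]
 [ 0.383 -0.196]
 [ 0.375 -0.246]] endmid [ 0.379 -0.221] ax [ 0.055 -0.007] w 0.05059913884265947 yaw of end 0.15919316109495577
M2 [ 0.59  -0.248  0.074] [[ 0.532 -0.213]
 [ 0.524 -0.263]] endmid [ 0.528 -0.238] ax [ 0.062 -0.01 ] w 0.0504482715294626 yaw of end 0.15412992226975195
M3 [ 0.587 -0.348  0.074] [[ 0.522 -0.324]
 [ 0.522 -0.375]] endmid [ 0.522 -0.349] ax [0.065 0.002] w 0.051464199408243094 yaw of end -0.000829987912057732
[ 0.613 -0.17   0.03 ]
[ 0.344 -0.148  0.03 ]
[ 0.613 -0.434  0.03 ]
[ 0.34  -0.418  0.03 ]
[array([ 0.583, -0.073,  0.074]), array([ 0.49 , -0.059,  0.074])]
```

carry_out([
  [0.003,-0.025,0.03,0.1,0.085],
  [0.003,-0.049,0.07,0.15,0.085],
  [0.003,-0.049,0.11,0.15,0.085],
  [0.003,-0.049,0.15,0.15,0.085],
  [0.003,-0.049,0.18,0.15,0.085],
  [0.003,-0.049,0.192,0.15,0.085],
  [0.003,-0.049,0.192,0.15,0.085],
  [0.003,-0.049,0.192,0.15,0.085],
])

```text
clock: 2.6
tcp_pos: [0.4285, -0.2314, 0.2137]
orientation: [3.132, -0.234, 0.002]
contact_force: [-0.3, 0.0, -0.0]
grip_width: 0.085
gripper_force: 0.0
```

carry_out([
  [0,0,0,0,0.045],
  [0,0,0,0,0.045],
  [0,0,0,0,0.045],
  [0,0,0,0,0.045],
  [0,0,0,0,0.045],
  [0,0,-0.01,0,0.045],
  [0,0,-0.03,0,0.045],
  [0,0,-0.05,0,0.045],
])

```text
clock: 3.4
tcp_pos: [0.4275, -0.231, 0.2636]
orientation: [-3.133, 0.235, 0.002]
contact_force: [0.3, 0.4, -3.0]
grip_width: 0.0513
gripper_force: 63.5
```

carry_out([
  [0,0,-0.04,0,0.045],
  [0,0,-0.05,0,0.045],
  [0,0,-0.05,0,0.045],
  [0,0,-0.05,0,0.045],
  [0,0,-0.05,0,0.045],
  [0,0,-0.05,0,0.045],
  [0,0,-0.05,0,0.045],
  [0,0,-0.05,0,0.045],
])

```text
clock: 4.2
tcp_pos: [0.4279, -0.231, 0.3122]
orientation: [-3.133, 0.234, 0.002]
contact_force: [0.5, 0.8, -3.3]
grip_width: 0.0511
gripper_force: 63.9
```

carry_out([
  [-0.006,-0.037,-0.02,0,0.045],
  [-0.012,-0.075,-0.04,0,0.045],
  [-0.018,-0.112,-0.06,0,0.045],
  [-0.024,-0.15,-0.08,0,0.045],
  [-0.03,-0.187,-0.09,0,0.045],
  [-0.036,-0.225,-0.09,0,0.045],
  [-0.042,-0.262,-0.09,0,0.045],
  [-0.045,-0.297,-0.09,0,0.045],
])

```text
clock: 5.0
tcp_pos: [0.427, 0.0709, 0.4028]
orientation: [-3.133, 0.234, -0.0]
contact_force: [0.7, -0.4, -2.2]
grip_width: 0.0514
gripper_force: 64.6
```

carry_out([
  [0,0,0,0,0.045],
  [0,0,0,0,0.045],
  [0,0,0,0,0.045],
  [0,0,0,0,0.045],
  [0,0,0,0,0.045],
  [0,0,0,0,0.045],
  [0,0,0,0,0.045],
  [0,0,0,0,0.045],
])

```text
clock: 5.8
tcp_pos: [0.4276, 0.0693, 0.4027]
orientation: [-3.133, 0.235, -0.0]
contact_force: [-0.4, -0.3, -2.9]
grip_width: 0.0512
gripper_force: 64.6
```

```bash
python3 - <<'E'
from bench import r
import cv2,pickle
o=r.get_obs();print(o['clock'],o['joints'],o['tcp_pos'],o['orientation'],o['contact_force'])
c=r.calibration("wrist");cv2.imwrite("pics/tray.png",r.grab_frame("wrist")[:,:,::-1]);pickle.dump(c,open("tray.pkl","wb"))
E
```

```text
5.8 [-0.47810509  0.06967311  0.1828749   2.11475491 -0.01549141  0.95830234
 -2.00705102] [0.42764547 0.06927547 0.40271053] [-3.13277901e+00  2.34606491e-01 -1.04324472e-04] [-0.37154004 -0.32939262 -2.87690318]
```

View pics/tray.png

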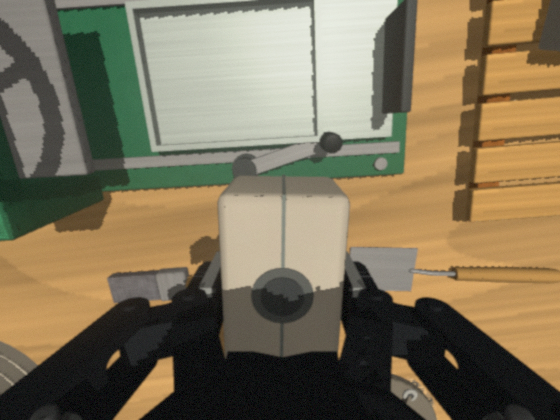

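```bash
python3 - <<'E'
from h import *
import pickle
np.set_printoptions(precision=4,suppress=True)
c=pickle.load(open("tray.pkl","rb"))
for n,u,v,z in[("LfarOut",128,2,.049),("LnearOut",150,151,.049),("LnearIn",160,144,.049),("LfarIn",138,8,.049),("RnearIn",314,132,.049),("RfarIn",314,2,.049),("hinge",245,163,.05),("knob",331,142,.077),("platenear",409,111,.085),("platefar",412,0,.085),("bed",404,173,0.02),("apron near R",388,135,.03)]:print(n,bp(c,u,v,z))
w=dict(fx=300.404,fy=300.404,cx=281.857,cy=209.305,rvec=np.array([-2.85171036e+00,2.55633137e-04,3.05738113e-03]),tvec=np.array([-0.67597562,-0.03767799,0.37964491]))
print("first wrist")
for n,u,v,z in[("rim RoutNear",221,175,.049),("rim Lnear",101,165,.049),("railR",233,247,.03),("plate L",106,249,.085),("plateR",192,255,.085)]:print(n,bp(w,u,v,z))
E
python3 - <<'E'
import cv2
a=cv2.imread("pics/wrist0.png")[0:265,50:300]; cv2.imwrite("pics/w0c.png",cv2.resize(a,None,fx=2.2,fy=2.2,interpolation=2))
E
```

```text
LfarOut [0.6265 0.1836 0.049 ]
LnearOut [0.4909 0.2008 0.049 ]
LnearIn [0.4964 0.1884 0.049 ]
LfarIn [0.6205 0.1758 0.049 ]
RnearIn [0.4843 0.0265 0.049 ]
RfarIn [0.6007 0.0125 0.049 ]
hinge [0.4634 0.1034 0.05  ]
knob [0.4741 0.0142 0.077 ]
platenear [ 0.4917 -0.0575  0.085 ]
platefar [ 0.579  -0.0626  0.085 ]
bed [ 0.4203 -0.0758  0.02  ]
apron near R [ 0.4678 -0.0559  0.03  ]
first wrist
rim RoutNear [0.6098 0.0144 0.049 ]
rim Lnear [0.4808 0.0253 0.049 ]
railR [ 0.6155 -0.079   0.03  ]
plate L [ 0.4926 -0.0571  0.085 ]
plateR [ 0.5818 -0.0639  0.085 ]
```

View pics/w0c.png

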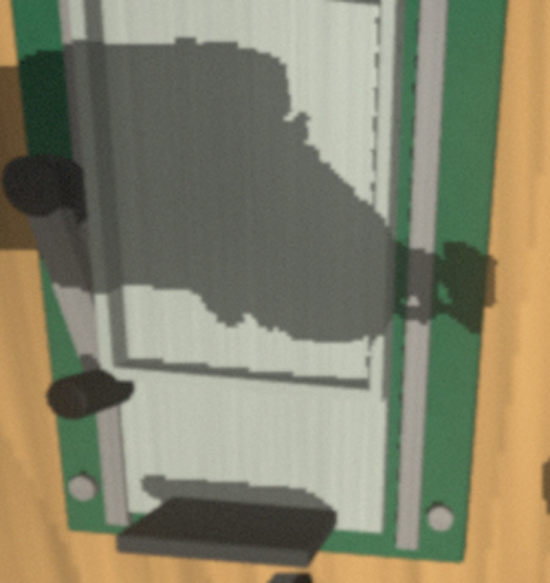

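```bash
python3 - <<'E'
from h import *
import pickle
np.set_printoptions(precision=4,suppress=True)
c=pickle.load(open("tray.pkl","rb"))
T=np.array([.42765,.06928,.4027]); Rt=R.from_rotvec([-3.13277901,.234606491,-.000104]).as_matrix()
for u,v,z in[(221,195,.263),(348,195,.263),(284,193,.263),(283,294,.263),(232,180,.219),(338,180,.219)]:print(Rt.T@(bp(c,u,v,z)-T))
print(Rt)
# world delta to place
t=np.array([.5553,.143]);d=np.r_[t-T[:2],0];print("tool delta to TCP over slot",Rt.T@d)
t=np.array([.5487,.063]);print(Rt.T@np.r_[t-T[:2],0])
E
```

```text
[ 0.0478 -0.0224  0.1397]
[0.0478 0.025  0.1397]
[0.0485 0.0011 0.1397]
[0.0057 0.0008 0.1397]
[ 0.0449 -0.0254  0.1837]
[0.0448 0.0293 0.1837]
[[ 0.9888 -0.1489  0.0001]
 [-0.1489 -0.9888  0.    ]
 [ 0.0001 -0.     -1.    ]]
tool delta to TCP over slot [ 0.1152 -0.0919  0.    ]
[ 0.1206 -0.0118  0.    ]
```

carry_out([
  [0.03,-0.022,0,-0.067,0.045],
  [0.06,-0.044,0,-0.067,0.045],
  [0.09,-0.066,0,-0.067,0.045],
  [0.122,-0.088,0.0,-0.067,0.045],
  [0.122,-0.088,0.04,-0.067,0.045],
  [0.122,-0.088,0.08,-0.067,0.045],
  [0.122,-0.088,0.12,-0.067,0.045],
  [0.122,-0.088,0.14,-0.067,0.045],
])

```text
clock: 6.65
tcp_pos: [0.56, 0.1382, 0.259]
orientation: [3.137, -0.128, -0.008]
contact_force: [-0.3, 0.2, -2.7]
grip_width: 0.0509
gripper_force: 64.5
```

```bash
python3 - <<'E'
from bench import r
import cv2,numpy as np
a=r.grab_frame("scene")[:,:,::-1]; b=r.grab_frame("side")[:,:,::-1]
a=cv2.resize(a[130:260,270:450],(400,300),interpolation=2); b=cv2.resize(b[200:395,110:330],(400,340),interpolation=2)[:300]
cv2.imwrite("pics/pl1.png",np.hstack([a,b]))
E
```

```text
(no output)
```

View pics/pl1.png

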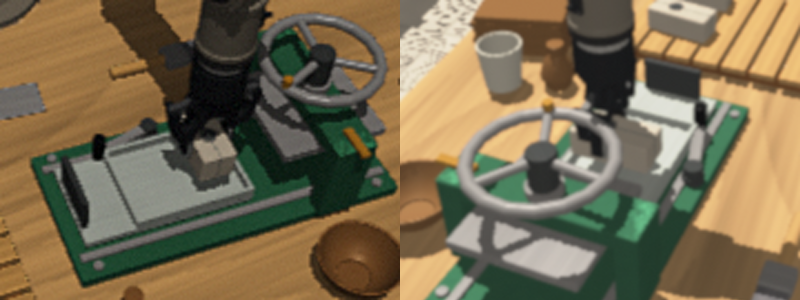

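carry_out([
  [0,0,0.02,0,0.045],
  [0,0,0.035,0,0.045],
  [0,0,0.041,0,0.045],
  [0,0,0.043,0,0.045],
  [0,0,0.043,0,0.045],
  [0,0,0.043,0,0.045],
  [0,0,0.043,0,0.045],
  [0,0,0.043,0,0.045],
])

```text
clock: 7.55
tcp_pos: [0.5615, 0.1383, 0.2202]
orientation: [-3.139, 0.129, -0.001]
contact_force: [0.8, -1.1, -3.2]
grip_width: 0.0512
gripper_force: 64.7
```

carry_out([
  [0,0,0.001,0,0.045],
  [0,0,0.002,0,0.045],
  [0,0,0.002,0,0.045],
  [0,0,0.002,0,0.056],
  [0,0,0.002,0,0.066],
  [0,0,0.002,0,0.066],
  [0,0,0.002,0,0.066],
  [0,0,0.002,0,0.066],
])

```text
clock: 8.35
tcp_pos: [0.5614, 0.1383, 0.2176]
orientation: [3.139, -0.129, -0.0]
contact_force: [0.3, 0.8, 0.3]
grip_width: 0.0661
gripper_force: 0.0
```

carry_out([
  [0,0,-0.02,0,0.066],
  [0,0,-0.05,0,0.066],
  [0,0,-0.09,0,0.066],
  [0,0,-0.13,0,0.066],
  [0,0,-0.17,0,0.085],
  [0,0.02,-0.18,0,0.085],
  [0,0.06,-0.18,0,0.085],
  [0,0.1,-0.18,0,0.085],
])

```text
clock: 9.15
tcp_pos: [0.553, 0.0382, 0.3984]
orientation: [-3.139, 0.126, -0.002]
contact_force: [0.0, 0.3, -0.4]
grip_width: 0.0849
gripper_force: 0.0
```

carry_out([
  [-0.008,0.046,0,0,0.085],
  [-0.016,0.092,0,0,0.085],
  [-0.024,0.139,0,0,0.085],
  [-0.032,0.185,0,0,0.085],
  [-0.041,0.231,0,0,0.085],
  [-0.049,0.278,0,0,0.085],
  [-0.057,0.324,0,0,0.085],
  [-0.057,0.324,0,0,0.085],
])

```text
clock: 9.95
tcp_pos: [0.4664, -0.2864, 0.3981]
orientation: [3.135, -0.146, -0.0]
contact_force: [-1.3, 0.5, 0.3]
grip_width: 0.0849
gripper_force: 0.0
```

```bash
python3 - <<'E'
from bench import r
import cv2,pickle
o=r.get_obs();print(o['clock'],o['joints'],o['tcp_pos'],o['orientation'],o['contact_force'])
c=r.calibration("wrist");cv2.imwrite("pics/rack2.png",r.grab_frame("wrist")[:,:,::-1]);pickle.dump(c,open("rack2.pkl","wb"))
E
```

```text
9.95 [ 0.11346699  0.28297891  0.39203585  1.89194576 -0.12388577  0.98932946
 -1.1043299 ] [ 0.46639974 -0.2863604   0.3981451 ] [ 3.13452179e+00 -1.45955644e-01 -4.41905158e-04] [-1.34433917  0.45983425  0.25547443]
```

View pics/rack2.png

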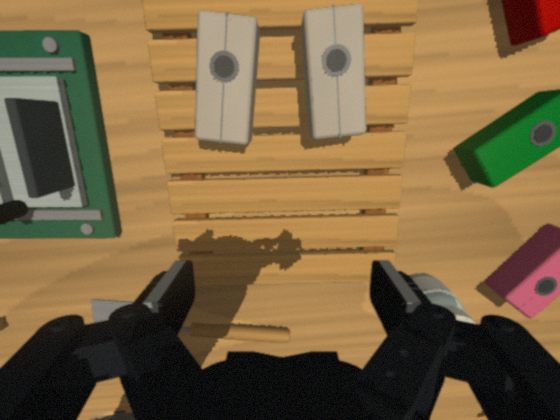

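```bash
python3 - <<'E'
from bench import r
from h import *
import pickle
np.set_printoptions(precision=4,suppress=True)
c=pickle.load(open("rack2.pkl","rb"));o=r.get_obs();print(o['tcp_pos'],o['orientation']);Rt=R.from_rotvec(o['orientation']).as_matrix()
for h,e in[((224,67),[(200,13),(257,17),(250,138),(197,132)]),((336,60),[(303,10),(361,6),(366,131),(313,134)])]:
    P=np.array([bp(c,*p,.074) for p in e]);H=bp(c,*h,.074);m=P.mean(0)
    ax=P[0]+P[1]-P[2]-P[3];print(m,H,np.linalg.norm(ax)/2,"yaw",np.arctan2(ax[1],ax[0]),"tool",Rt.T@(m-o['tcp_pos']))
E
```

```text
[ 0.468  -0.283   0.3978] [ 3.1371 -0.1402 -0.0004]
[ 0.581  -0.2482  0.074 ] [ 0.5902 -0.2478  0.074 ] 0.10004149244268112 yaw -0.19133237920284601 tool [ 0.1095 -0.0453  0.3237]
[ 0.5755 -0.3471  0.074 ] [ 0.5866 -0.3476  0.074 ] 0.10328532268106402 yaw 0.023104604268992992 tool [0.1129 0.0537 0.3238]
```

carry_out([
  [0.04,-0.016,0,0.04,0.085],
  [0.08,-0.032,0,0.08,0.085],
  [0.111,-0.045,0.01,0.08,0.085],
  [0.111,-0.045,0.055,0.08,0.085],
  [0.111,-0.045,0.1,0.08,0.085],
  [0.111,-0.045,0.145,0.08,0.085],
  [0.111,-0.045,0.184,0.08,0.085],
  [0.111,-0.045,0.184,0.08,0.085],
])

```text
clock: 10.8
tcp_pos: [0.5822, -0.2408, 0.2082]
orientation: [-3.128, 0.251, 0.016]
contact_force: [-1.2, 1.5, 0.4]
grip_width: 0.0851
gripper_force: 0.0
```

carry_out([
  [0,0,0,0,0.075],
  [0,0,0,0,0.045],
  [0,0,0,0,0.045],
  [0,0,0,0,0.045],
  [0,0,0,0,0.045],
  [0,0,-0.01,0,0.045],
  [0,0,-0.03,0,0.045],
  [0,0,-0.05,0,0.045],
])

```text
clock: 11.6
tcp_pos: [0.5836, -0.2435, 0.2648]
orientation: [-3.131, 0.255, 0.001]
contact_force: [0.5, 0.8, -5.3]
grip_width: 0.0507
gripper_force: 63.5
```

carry_out([
  [0,0,0,0,0.045],
  [0,0,0,0,0.045],
  [0,0,0,0,0.045],
  [0,0,0,0,0.045],
  [0,0,0,0,0.045],
  [0,0,0,0,0.045],
  [0,0,0,0,0.045],
  [0,0,0,0,0.045],
])

```text
clock: 12.4
tcp_pos: [0.584, -0.2439, 0.2636]
orientation: [-3.131, 0.255, 0.0]
contact_force: [0.0, -0.5, -5.9]
grip_width: 0.051
gripper_force: 63.8
```

```bash
python3 -c "
from bench import r
o=r.get_obs();print(o)"
```

```text
{'clock': 12.4, 'joints': array([ 0.06670297,  0.58348484,  0.31702235,  1.79080388, -0.24046848,
        0.80538069, -1.23078613]), 'qvel': array([-3.78547609e-04, -3.35144350e-03, -2.29998102e-03,  1.29158863e-03,
       -1.09640664e-03,  8.34109004e-05, -1.00998982e-03]), 'tau': array([ 1.70715098e-04, -6.07717538e+01,  7.23703310e+00, -2.37215227e+01,
        2.19067972e-02,  4.93836764e-02,  5.26747704e-05]), 'tcp_pos': array([ 0.58402115, -0.24387241,  0.26355789]), 'orientation': array([-3.13121594e+00,  2.54613767e-01,  3.41998147e-04]), 'contact_force': array([ 0.00882798, -0.47439016, -5.87020934]), 'moment': array([-0.03816485, -0.01415021, -0.00690174]), 'gripper_force': 63.7933087348938, 'grip_width': 0.05099007594308}
```

carry_out([
  [0,0,0.025,0,0.045],
  [0,0,0.042,0,0.045],
  [0,0,0.048,0,0.045],
  [0,0,0.049,0,0.045],
  [0,0,0.05,0,0.045],
  [0,0,0.05,0,0.066],
  [0,0,0.05,0,0.085],
  [0,0,0.05,0,0.085],
])

```text
clock: 13.2
tcp_pos: [0.5844, -0.244, 0.2139]
orientation: [3.131, -0.255, 0.001]
contact_force: [0.5, 0.2, 0.3]
grip_width: 0.0852
gripper_force: 0.0
```

carry_out([
  [0,0,0,0,0.085],
  [0,0,-0.03,0,0.085],
  [0,0,-0.07,0,0.085],
  [0,0.02,-0.11,-0.05,0.085],
  [0.005,0.05,-0.11,-0.12,0.085],
  [0.01,0.09,-0.11,-0.183,0.085],
  [0.01,0.103,-0.11,-0.183,0.085],
  [0.01,0.103,-0.11,-0.183,0.085],
])

```text
clock: 14.0
tcp_pos: [0.5759, -0.35, 0.3235]
orientation: [3.14, 0.024, -0.001]
contact_force: [-0.2, -0.0, -0.8]
grip_width: 0.0851
gripper_force: 0.0
```

```bash
python3 - <<'E'
from bench import r
import cv2,numpy as np,pickle
o=r.get_obs();print(o['clock'],o['tcp_pos'],o['orientation'],o['contact_force'])
c=r.calibration("wrist");w=r.grab_frame("wrist")[:,:,::-1];pickle.dump(c,open("m3.pkl","wb"))
cv2.imwrite("pics/m3.png",w)
E
```

```text
14.0 [ 0.57590957 -0.34998725  0.32348994] [ 3.14017638e+00  2.42745356e-02 -1.24030341e-03] [-0.24590594 -0.00767005 -0.84565154]
```

View pics/m3.png

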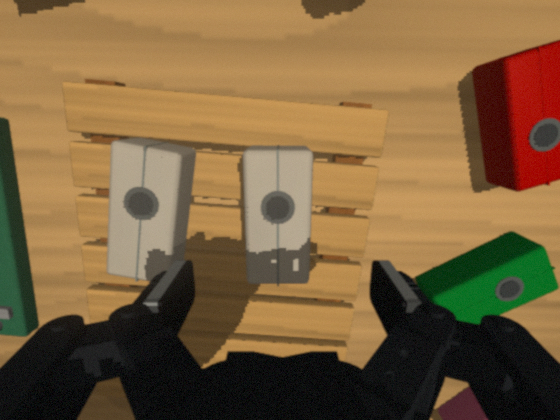

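carry_out([
  [0,-0.001,0.03,0,0.075],
  [0,-0.001,0.06,0,0.075],
  [0,-0.001,0.09,0,0.075],
  [0,-0.001,0.11,0,0.075],
  [0,-0.001,0.11,0,0.075],
  [0,-0.001,0.11,0,0.045],
  [0,-0.001,0.11,0,0.045],
  [0,-0.001,0.11,0,0.045],
])

```text
clock: 14.85
tcp_pos: [0.578, -0.346, 0.2153]
orientation: [3.141, 0.033, 0.004]
contact_force: [0.6, 0.4, 3.9]
grip_width: 0.0512
gripper_force: 65.0
```

carry_out([
  [0,0,0,0,0.045],
  [0,0,-0.01,0,0.045],
  [0,0,-0.03,0,0.045],
  [0,0,-0.05,0,0.045],
  [0,0,-0.05,0,0.045],
  [0,0,-0.05,0,0.045],
  [0,0,-0.05,0,0.045],
  [0,0,-0.05,0,0.045],
])

```text
clock: 15.65
tcp_pos: [0.5768, -0.3458, 0.2624]
orientation: [-3.14, -0.033, 0.003]
contact_force: [-0.5, -0.3, -3.4]
grip_width: 0.0512
gripper_force: 64.5
```

carry_out([
  [0,0,0,0,0.045],
  [0,0,0,0,0.045],
  [0,0,0,0,0.045],
  [0,0,0,0,0.045],
  [0,0,0,0,0.045],
  [0,0,0,0,0.045],
  [0,0,0,0,0.045],
  [0,0,0,0,0.045],
])

```text
clock: 16.45
tcp_pos: [0.5772, -0.3461, 0.2637]
orientation: [3.141, 0.033, 0.0]
contact_force: [0.1, 0.8, -3.3]
grip_width: 0.0508
gripper_force: 64.5
```

```bash
python3 - <<'E'
from bench import r
from h import *
import pickle
np.set_printoptions(precision=4,suppress=True)
c=pickle.load(open("m3.pkl","rb"))
for p in [(248,148),(310,148),(309,281),(247,281),(278,207)]:print(bp(c,*p,.074))
o=r.get_obs();Rt=R.from_rotvec(o['orientation']).as_matrix();print(o['tcp_pos'],Rt.T@(np.array([.5486,.0611,.2187])-o['tcp_pos']),np.arctan2(Rt[1,0],Rt[0,0]))
E
```

```text
[ 0.6305 -0.3259  0.074 ]
[ 0.6312 -0.3703  0.074 ]
[ 0.5241 -0.374   0.074 ]
[ 0.5234 -0.3232  0.074 ]
[ 0.5868 -0.3479  0.074 ]
[ 0.5772 -0.3461  0.2637] [-0.0202 -0.4077  0.045 ] 0.02078968094718269
```

carry_out([
  [0,0,-0.04,0,0.045],
  [0,-0.03,-0.07,0,0.045],
  [-0.003,-0.07,-0.08,0.03,0.045],
  [-0.006,-0.115,-0.08,0.06,0.045],
  [-0.009,-0.16,-0.08,0.09,0.045],
  [-0.011,-0.205,-0.08,0.103,0.045],
  [-0.013,-0.25,-0.08,0.103,0.045],
  [-0.014,-0.29,-0.08,0.103,0.045],
])

```text
clock: 17.25
tcp_pos: [0.5567, -0.0541, 0.344]
orientation: [-3.138, 0.128, -0.001]
contact_force: [1.0, 0.3, -3.1]
grip_width: 0.0508
gripper_force: 64.6
```

```bash
python3 - <<'E'
from bench import r
from h import *
np.set_printoptions(precision=4,suppress=True)
o=r.get_obs();Rt=R.from_rotvec(o['orientation']).as_matrix();print(o['clock'],o['tcp_pos'],o['grip_width'],o['contact_force'],Rt.T@(np.array([.5486,.0611,.2187])-o['tcp_pos']),np.arctan2(Rt[1,0],Rt[0,0]))
E
```

```text
17.25 [ 0.5567 -0.0541  0.344 ] 0.05075653495157216 [ 1.0221  0.3355 -3.1261] [-0.0175 -0.1141  0.1253] -0.08131688505272641
```

carry_out([
  [-0.006,-0.04,0,0,0.045],
  [-0.012,-0.08,0,0,0.045],
  [-0.0175,-0.114,0,0,0.045],
  [-0.0175,-0.114,0.03,0,0.045],
  [-0.0175,-0.114,0.065,0,0.045],
  [-0.0175,-0.114,0.085,0,0.045],
  [-0.0175,-0.114,0.085,0,0.045],
  [-0.0175,-0.114,0.085,0,0.045],
])

```text
clock: 18.05
tcp_pos: [0.5495, 0.0584, 0.2592]
orientation: [3.139, -0.13, 0.0]
contact_force: [0.8, 0.4, -2.8]
grip_width: 0.0513
gripper_force: 64.2
```

```bash
python3 - <<'E'
from bench import r
from h import *
np.set_printoptions(precision=4,suppress=True)
o=r.get_obs();Rt=R.from_rotvec(o['orientation']).as_matrix();print(o['clock'],o['tcp_pos'],o['grip_width'],o['contact_force'],Rt.T@(np.array([.5486,.0611,.2187])-o['tcp_pos']),np.arctan2(Rt[1,0],Rt[0,0]))
a=r.grab_frame("scene")[:,:,::-1]; b=r.grab_frame("side")[:,:,::-1]
a=cv2.resize(a[130:280,180:450],(432,240),interpolation=2); b=cv2.resize(b[200:340,200:360],(432,378),interpolation=2)
cv2.imwrite("pics/pl2.png",np.vstack([a,b])[:600])
E
```

```text
18.05 [0.5495 0.0584 0.2592] 0.05132019930736936 [ 0.7866  0.4015 -2.8468] [-0.0011 -0.0026  0.0405] -0.0825649937603974
```

View pics/pl2.png

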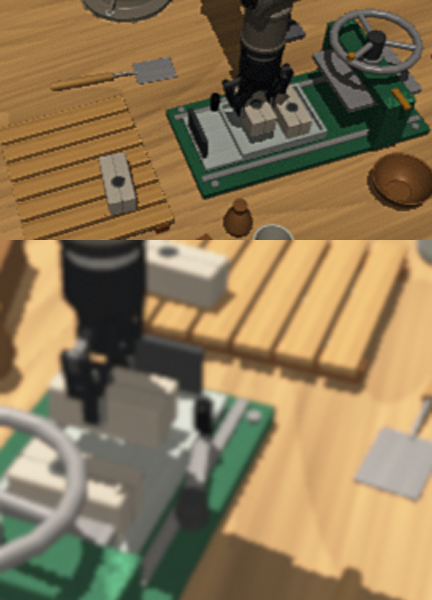

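carry_out([
  [-0.001,-0.002,0.02,0,0.045],
  [-0.001,-0.002,0.034,0,0.045],
  [-0.001,-0.002,0.039,0,0.045],
  [-0.001,-0.002,0.041,0,0.045],
  [-0.001,-0.002,0.042,0,0.045],
  [-0.001,-0.002,0.042,0,0.045],
  [-0.001,-0.002,0.042,0,0.045],
  [-0.001,-0.002,0.042,0,0.045],
])

```text
clock: 18.95
tcp_pos: [0.548, 0.0605, 0.2201]
orientation: [-3.138, 0.129, 0.002]
contact_force: [-15.4, 0.7, 33.6]
grip_width: 0.0514
gripper_force: 69.0
```

carry_out([
  [0,0,0.0,0,0.056],
  [0,0,0.0,0,0.066],
  [0,0,0.0,0,0.066],
  [0,0,0,0,0.066],
  [0,0,-0.02,0,0.066],
  [0,0,-0.06,0,0.066],
  [0,0,-0.1,0,0.066],
  [0,0,-0.13,0,0.066],
])

```text
clock: 19.75
tcp_pos: [0.5487, 0.0605, 0.3488]
orientation: [-3.139, 0.13, -0.002]
contact_force: [1.1, -0.3, 0.2]
grip_width: 0.066
gripper_force: 0.0
```

carry_out([
  [-0.03,0,-0.01,0,0.066],
  [-0.06,0,-0.02,0,0.066],
  [-0.09,0,-0.03,0,0.066],
  [-0.11,0,-0.03,0,0.05],
  [-0.11,0,-0.03,0,0.03],
  [-0.11,0,-0.03,0,0.0],
  [-0.11,0,-0.03,0,0.0],
  [-0.11,0,-0.03,0,0.0],
])

```text
clock: 20.55
tcp_pos: [0.4396, 0.0696, 0.3765]
orientation: [3.138, -0.13, 0.0]
contact_force: [0.7, 0.5, -0.3]
grip_width: 0.0
gripper_force: 0.0
```

```bash
python3 - <<'E'
from bench import r
from h import *
import pickle
o=r.get_obs();print(o['clock'],o['tcp_pos'],o['orientation'],o['contact_force'])
c=r.calibration("wrist");cv2.imwrite("pics/tray2.png",r.grab_frame("wrist")[:,:,::-1]);pickle.dump(c,open("tray2.pkl","wb"))
E
```

```text
20.55 [0.43957439 0.06963833 0.37651711] [ 3.13847126e+00 -1.29885753e-01  8.84524370e-05] [ 0.66456434  0.46981669 -0.3151819 ]
```

View pics/tray2.png

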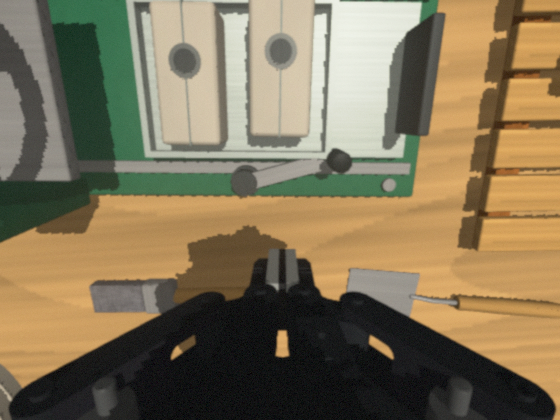

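```bash
python3 - <<'E'
from h import *
import pickle
np.set_printoptions(precision=4,suppress=True)
c=pickle.load(open("tray2.pkl","rb"));y=-.082
Rz=np.array([[np.cos(y),np.sin(y)],[-np.sin(y),np.cos(y)]])
for n,u,v,z in[("M1 near top",193,141,.079),("M1 far top",182,2,.079),("M1hole",184,60,.079),("M3 near top",280,134,.079),("M3hole",281,51,.079),("near rim top in",155,152,.049),("near rim in R",325,150,.049),("R rim",330,5,.049),("L far in",136,5,.049)]:
    p=bp(c,u,v,z);print(n,p,"tray",Rz@(p[:2]-[.552,.103]))
w=pj(c,np.array([[.552,.103,.035]]));print(w)
a=cv2.imread("pics/tray2.png")[0:200,120:350];cv2.imwrite("pics/t2c.png",cv2.resize(a,None,fx=3,fy=3,interpolation=2))
E
```

```text
M1 near top [0.5027 0.1411 0.079 ] tray [-0.0522  0.034 ]
M1 far top [0.6067 0.1321 0.079 ] tray [0.0521 0.0335]
M1hole [0.5665 0.1377 0.079 ] tray [0.0116 0.0357]
M3 near top [0.5023 0.0654 0.079 ] tray [-0.0464 -0.0415]
M3hole [0.5666 0.0591 0.079 ] tray [ 0.0181 -0.0425]
near rim top in [0.4942 0.1886 0.049 ] tray [-0.0646  0.0806]
near rim in R [0.4823 0.0233 0.049 ] tray [-0.063  -0.0851]
R rim [0.6044 0.0138 0.049 ] tray [ 0.0595 -0.0846]
L far in [0.6182 0.1795 0.049 ] tray [0.0597 0.0817]
[[236.7476  82.0556]]
```

carry_out([
  [0,0,0,0,0.066],
  [0.03,0,0,0,0.066],
  [0.07,0,0,0,0.066],
  [0.11,0,0.0,0,0.066],
  [0.11,0,0.03,0,0.066],
  [0.11,0,0.06,0,0.066],
  [0.11,0,0.09,0,0.066],
  [0.11,0,0.1,0,0.066],
])

```text
clock: 21.4
tcp_pos: [0.5474, 0.0605, 0.2737]
orientation: [3.137, -0.129, -0.008]
contact_force: [-1.0, -0.2, 0.4]
grip_width: 0.0659
gripper_force: 0.0
```

carry_out([
  [0,0,0.02,0,0.066],
  [0,0,0.04,0,0.066],
  [0,0,0.055,0,0.066],
  [0,0,0.058,0,0.066],
  [0,0,0.058,0,0.05],
  [0,0,0.058,0,0.045],
  [0,0,0.058,0,0.045],
  [0,0,0.058,0,0.045],
], force=30)

```text
clock: 22.2
tcp_pos: [0.5484, 0.0606, 0.2191]
orientation: [-3.139, 0.129, -0.001]
contact_force: [-0.5, 0.0, -3.4]
grip_width: 0.052
gripper_force: 32.3
```

carry_out([
  [0,0,-0.01,0,0.045],
  [0,0,-0.02,0,0.045],
  [0,0,-0.03,0,0.045],
  [-0.003,0,-0.03,0,0.045],
  [-0.006,0,-0.03,0,0.045],
  [-0.006,0,-0.03,0,0.045],
  [-0.006,0,-0.03,0,0.045],
  [-0.006,0,-0.03,0,0.045],
])

```text
clock: 23.0
tcp_pos: [0.5423, 0.0611, 0.2484]
orientation: [3.139, -0.129, -0.001]
contact_force: [0.3, -1.1, -2.7]
grip_width: 0.0515
gripper_force: 32.5
```

carry_out([
  [0,0,0.015,0,0.045],
  [0,0,0.02,0,0.045],
  [0,0,0.024,0,0.045],
  [0,0,0.026,0,0.045],
  [0,0,0.028,0,0.045],
  [0,0,0.028,0,0.045],
  [0,0,0.028,0,0.045],
  [0,0,0.028,0,0.045],
])

```text
clock: 23.8
tcp_pos: [0.5424, 0.0612, 0.221]
orientation: [-3.139, 0.129, -0.001]
contact_force: [-0.3, 0.4, -2.6]
grip_width: 0.0516
gripper_force: 32.3
```

carry_out([
  [0,0,0.001,0,0.045],
  [0,0,0.001,0,0.045],
  [0,0,0.002,0,0.045],
  [0,0,0.002,0,0.045],
  [0,0,0.002,0,0.045],
  [0,0,0.002,0,0.045],
  [0,0,0.002,0,0.045],
  [0,0,0.002,0,0.045],
])

```text
clock: 24.6
tcp_pos: [0.5424, 0.0611, 0.2191]
orientation: [-3.139, 0.129, -0.0]
contact_force: [-2.5, -0.9, 5.3]
grip_width: 0.0516
gripper_force: 33.2
```

carry_out([
  [0,0,0.001,0,0.045],
  [0,0,0.001,0,0.045],
  [0,0,0.001,0,0.045],
  [0,0,0.001,0,0.056],
  [0,0,0.001,0,0.066],
  [0,0,0.001,0,0.066],
  [0,0,0.001,0,0.066],
  [0,0,0.001,0,0.066],
])

```text
clock: 25.4
tcp_pos: [0.5424, 0.0611, 0.2175]
orientation: [3.139, -0.129, -0.0]
contact_force: [-0.4, -0.2, -1.0]
grip_width: 0.0662
gripper_force: 0.0
```

carry_out([
  [0,0,-0.02,0,0.066],
  [0,0,-0.06,0,0.066],
  [0,0,-0.1,0,0.066],
  [0,0,-0.13,0,0.066],
  [-0.03,0,-0.14,0,0.06],
  [-0.06,0,-0.15,0,0.04],
  [-0.09,0,-0.16,0,0.02],
  [-0.105,0,-0.16,0,0.0],
])

```text
clock: 26.2
tcp_pos: [0.436, 0.0698, 0.3785]
orientation: [-3.138, 0.128, -0.001]
contact_force: [1.3, 0.1, -0.2]
grip_width: 0.0167
gripper_force: 0.0
```

carry_out([
  [0,0,0,0,0],
  [0,0,0,0,0],
  [0,0,0,0,0],
  [0,0,0,0,0],
  [0,0,0,0,0],
  [0,0,0,0,0],
  [0,0,0,0,0],
  [0,0,0,0,0],
])

```text
clock: 27.0
tcp_pos: [0.4378, 0.0698, 0.3777]
orientation: [3.139, -0.129, -0.0]
contact_force: [-0.0, -0.1, -0.0]
grip_width: -0.0
gripper_force: 0.0
```

```bash
python3 - <<'E'
from bench import r
from h import *
import pickle
o=r.get_obs();print(o['clock'],o['tcp_pos'],o['orientation'],o['contact_force'])
c=r.calibration("wrist");w=r.grab_frame("wrist")[:,:,::-1]
s=r.grab_frame("scene")[:,:,::-1];d=r.grab_frame("side")[:,:,::-1]
pickle.dump(c,open("tray3.pkl","wb"))
A=cv2.resize(w[0:200,100:360],(400,308));B=cv2.resize(s[130:240,280:450],(400,259),interpolation=2);C=cv2.resize(d[200:345,200:330],(400,446),interpolation=2)
L=np.vstack([A,B]);C=np.vstack([C,np.zeros((L.shape[0]-446,400,3),np.uint8)]);cv2.imwrite("pics/t3.png",np.hstack([L,C]))
E
```

```text
27.0 [0.43775538 0.06975997 0.37765489] [ 3.13889318e+00 -1.29129719e-01 -6.56671210e-05] [-0.03965085 -0.14210059 -0.01592414]
```

View pics/t3.png

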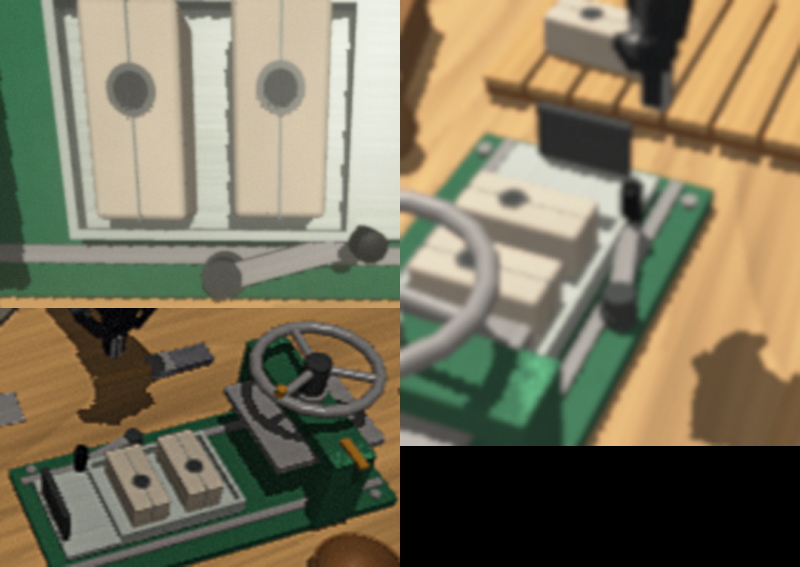

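carry_out([
  [0.025,0.035,0,0,0],
  [0.05,0.07,0,0,0],
  [0.075,0.105,0,0,0],
  [0.112,0.14,0,0,0],
  [0.112,0.156,0.03,0,0],
  [0.112,0.156,0.075,0,0],
  [0.112,0.156,0.12,0,0],
  [0.112,0.156,0.15,0,0],
])

```text
clock: 27.95
tcp_pos: [0.5356, -0.0949, 0.2249]
orientation: [3.139, -0.129, -0.004]
contact_force: [0.2, -1.2, 0.3]
grip_width: -0.0002
gripper_force: 0.0
```

carry_out([
  [0,0,0,0,0],
  [0,-0.01,0,0,0],
  [0,-0.02,0,0,0],
  [0,-0.03,0,0,0],
  [0,-0.04,0,0,0],
  [0,-0.05,0,0,0],
  [0,-0.06,0,0,0],
  [0,-0.07,0,0,0],
])

```text
clock: 28.75
tcp_pos: [0.5429, -0.0243, 0.2284]
orientation: [-3.139, 0.129, -0.003]
contact_force: [1.6, -4.4, 1.3]
grip_width: 0.0003
gripper_force: 2.3
```

carry_out([
  [0,-0.012,0,0,0],
  [0,-0.024,0,0,0],
  [0,-0.036,0,0,0],
  [0,-0.048,0,0,0],
  [0,-0.06,0,0,0],
  [0,-0.072,0,0,0],
  [0,-0.084,0,0,0],
  [0,-0.096,0,0,0],
])

```text
clock: 29.55
tcp_pos: [0.5506, 0.0712, 0.2281]
orientation: [3.139, -0.13, 0.003]
contact_force: [3.6, -5.2, 0.7]
grip_width: 0.0
gripper_force: 2.4
```

carry_out([
  [0,-0.006,0,0,0],
  [0,-0.012,0,0,0],
  [0,-0.018,0,0,0],
  [0,-0.024,0,0,0],
  [0,-0.029,0,0,0],
  [0,-0.033,0,0,0],
  [0,-0.036,0,0,0],
  [0,-0.038,0,0,0],
])

```text
clock: 30.35
tcp_pos: [0.5533, 0.1088, 0.2277]
orientation: [-3.139, 0.129, 0.0]
contact_force: [2.1, -3.5, 1.7]
grip_width: 0.0002
gripper_force: 1.6
```

carry_out([
  [0,-0.002,0,0,0],
  [0,-0.004,0,0,0],
  [0,-0.006,0,0,0],
  [0,-0.008,0,0,0],
  [0,-0.009,0,0,0],
  [0,-0.01,0,0,0],
  [0,-0.01,0,0,0],
  [0,-0.01,0,0,0],
])

```text
clock: 31.15
tcp_pos: [0.5539, 0.1186, 0.2276]
orientation: [-3.139, 0.129, 0.001]
contact_force: [0.9, -2.3, 0.3]
grip_width: -0.0001
gripper_force: 0.9
```

carry_out([
  [0,-0.001,0,0,0],
  [0,-0.002,0,0,0],
  [0,-0.003,0,0,0],
  [0,-0.004,0,0,0],
  [0,-0.004,0,0,0],
  [0,-0.004,0,0,0],
  [0,-0.004,0,0,0],
  [0,-0.004,0,0,0],
])

```text
clock: 31.95
tcp_pos: [0.5543, 0.1226, 0.2276]
orientation: [-3.139, 0.129, 0.001]
contact_force: [0.4, -0.4, -0.9]
grip_width: 0.0
gripper_force: 0.8
```

carry_out([
  [0,-0.001,0,0,0],
  [0,-0.001,0,0,0],
  [0,-0.002,0,0,0],
  [0,-0.002,0,0,0],
  [0,-0.003,0,0,0],
  [0,-0.003,0,0,0],
  [0,-0.003,0,0,0],
  [0,-0.003,0,0,0],
])

```text
clock: 32.75
tcp_pos: [0.5545, 0.1242, 0.2276]
orientation: [3.137, -0.131, -0.001]
contact_force: [-1.6, -6.4, 1.6]
grip_width: 0.0
gripper_force: 3.2
```

carry_out([
  [0,-0.001,0,0,0],
  [0,-0.001,0,0,0],
  [0,-0.002,0,0,0],
  [0,-0.002,0,0,0],
  [0,-0.002,0,0,0],
  [0,-0.002,0,0,0],
  [0,-0.002,0,0,0],
  [0,-0.002,0,0,0],
])

```text
clock: 33.55
tcp_pos: [0.5545, 0.1245, 0.2276]
orientation: [3.136, -0.133, -0.002]
contact_force: [-2.5, -10.4, 3.2]
grip_width: 0.0
gripper_force: 5.4
```

carry_out([
  [0,0.015,0,0,0],
  [0,0.035,-0.02,0,0],
  [0,0.05,-0.05,0,0],
  [-0.04,0.08,-0.06,0,0],
  [-0.08,0.115,-0.06,0,0],
  [-0.1,0.126,-0.05,0,0],
  [-0.1,0.126,-0.02,0,0],
  [-0.1,0.126,0.002,0,0],
])

```text
clock: 34.35
tcp_pos: [0.4444, 0.01, 0.2255]
orientation: [-3.137, 0.129, -0.003]
contact_force: [0.7, 0.5, -0.2]
grip_width: -0.0001
gripper_force: 0.0
```

```bash
python3 - <<'E'
from bench import r
from h import *
np.set_printoptions(precision=4,suppress=True)
o=r.get_obs();print(o['clock'],o['tcp_pos'],o['contact_force'])
for n in("scene","side","wrist"):cv2.imwrite(f"pics/lat_{n}.png",r.grab_frame(n)[:,:,::-1])
import pickle
c=pickle.load(open("tray2.pkl","rb"))
print(bp(c,339,160,.077),bp(c,338,158,.077),bp(c,245,181,.05),bp(c,245,181,.045))
E
```

```text
34.35 [0.4444 0.01   0.2255] [ 0.7337  0.4866 -0.2007]
[0.4755 0.015  0.077 ] [0.4773 0.0158 0.077 ] [0.4585 0.1044 0.05  ] [0.4576 0.1051 0.045 ]
```

carry_out([
  [0.009,-0.004,0,0,0],
  [0.018,-0.007,0,0,0],
  [0.028,-0.012,0,0,0],
  [0.038,-0.017,0,0,0],
  [0.048,-0.025,0,0,0],
  [0.059,-0.036,0,0,0],
  [0.065,-0.044,0,0,0],
  [0.0695,-0.0515,0,0,0],
])

```text
clock: 35.3
tcp_pos: [0.5188, 0.0567, 0.2256]
orientation: [-3.139, 0.128, 0.001]
contact_force: [-3.8, -0.2, 2.6]
grip_width: 0.0002
gripper_force: 1.7
```

```bash
python3 - <<'E'
from bench import r
from h import *
np.set_printoptions(precision=4,suppress=True)
o=r.get_obs();print(o['clock'],o['tcp_pos'],o['contact_force'])
s=r.grab_frame("scene")[:,:,::-1];d=r.grab_frame("side")[:,:,::-1]
S0=cv2.imread("pics/lat_scene.png");D0=cv2.imread("pics/lat_side.png")
# dark knob detection near predicted spots
cs,cd=r.calibration("scene"),r.calibration("side")
for P in [(.475,.015,.07),(.539,.056,.07)]:
    for n,c,a,b in(("scene",cs,S0,s),("side",cd,D0,d)):
        u,v=np.round(pj(c,P)[0]).astype(int);f=lambda i:i[v-3:v+4,u-3:u+4].mean();print(P,n,u,v,f(a),f(b))
cv2.imwrite("pics/l2s.png",s);cv2.imwrite("pics/l2d.png",d)
E
```

```text
35.3 [0.5188 0.0567 0.2256] [-3.7597 -0.1753  2.5847]
(0.475, 0.015, 0.07) scene 315 191 20.217687074829932 60.93877551020408
(0.475, 0.015, 0.07) side 273 263 45.34013605442177 101.33333333333333
(0.539, 0.056, 0.07) scene 335 201 49.04761904761905 22.653061224489797
(0.539, 0.056, 0.07) side 245 268 99.12925170068027 31.38095238095238
```

carry_out([
  [-0.013,0.005,0,0,0],
  [-0.012,0.02,0,0,0],
  [-0.01,0.037,0,0,0],
  [0.008,0.037,0,0,0],
  [0.024,0.035,0,0,0],
  [0.026,0.025,0,0,0],
  [0.028,0.015,0,0,0],
  [0.03,0.004,0,0,0],
])

```text
clock: 36.2
tcp_pos: [0.5477, 0.0494, 0.2257]
orientation: [3.138, -0.13, 0.0]
contact_force: [1.2, -1.8, 0.3]
grip_width: 0.0
gripper_force: 1.1
```

carry_out([
  [0.001,-0.003,0,0,0],
  [0.002,-0.006,0,0,0],
  [0.003,-0.009,0,0,0],
  [0.003,-0.012,0,0,0],
  [0.003,-0.015,0,0,0],
  [0.003,-0.018,0,0,0],
  [0.003,-0.021,0,0,0],
  [0.003,-0.022,0,0,0],
])

```text
clock: 37.0
tcp_pos: [0.5527, 0.0713, 0.2257]
orientation: [-3.139, 0.128, -0.0]
contact_force: [0.2, -1.6, 0.5]
grip_width: -0.0
gripper_force: 0.7
```

carry_out([
  [0,-0.001,0,0,0],
  [0,-0.002,0,0,0],
  [0,-0.003,0,0,0],
  [0,-0.004,0,0,0],
  [0,-0.004,0,0,0],
  [0,-0.004,0,0,0],
  [0,-0.004,0,0,0],
  [0,-0.004,0,0,0],
])

```text
clock: 37.8
tcp_pos: [0.553, 0.0744, 0.2257]
orientation: [3.138, -0.13, -0.0]
contact_force: [2.1, -5.3, -0.6]
grip_width: 0.0002
gripper_force: 2.3
```

carry_out([
  [0,-0.001,0,0,0],
  [0,-0.002,0,0,0],
  [0,-0.003,0,0,0],
  [0,-0.003,0,0,0],
  [0,-0.003,0,0,0],
  [0,-0.003,0,0,0],
  [0,-0.003,0,0,0],
  [0,-0.003,0,0,0],
])

```text
clock: 38.6
tcp_pos: [0.5531, 0.0751, 0.2257]
orientation: [3.136, -0.133, -0.001]
contact_force: [0.7, -11.4, 2.0]
grip_width: -0.0001
gripper_force: 5.5
```

carry_out([
  [0,0.01,0,0,0],
  [0,0.03,-0.01,0,0],
  [0,0.04,-0.05,0,0],
  [0,0.04,-0.1,0,0],
  [0,0.04,-0.15,0,0],
  [-0.03,0.02,-0.2,0,0],
  [-0.07,-0.02,-0.21,0,0],
  [-0.1,-0.06,-0.21,0,0],
])

```text
clock: 39.4
tcp_pos: [0.4666, 0.132, 0.4378]
orientation: [-3.135, 0.135, -0.007]
contact_force: [0.0, 0.6, -0.2]
grip_width: -0.0
gripper_force: 0.0
```

carry_out([
  [0,-0.04,0,0,0],
  [0,-0.08,0,0,0],
  [0,-0.1,0,0,0],
  [0,-0.1,0,0,0],
  [0,-0.1,0,0,0],
  [0,-0.1,0,0,0],
  [0,-0.1,0,0,0],
  [0,-0.1,0,0,0],
])

```text
clock: 40.2
tcp_pos: [0.4756, 0.2316, 0.4347]
orientation: [3.139, -0.132, -0.0]
contact_force: [-0.0, -0.4, -0.3]
grip_width: 0.0004
gripper_force: 0.0
```

```bash
python3 - <<'E'
from bench import r
from h import *
import pickle
np.set_printoptions(precision=4,suppress=True)
o=r.get_obs();print(o['clock'],o['tcp_pos'],o['orientation'],o['joints'],o['contact_force'])
cw=r.calibration("wrist");W=r.grab_frame("wrist")[:,:,::-1];pickle.dump(cw,open("whl.pkl","wb"));cv2.imwrite("pics/whl.png",W)
S=r.grab_frame("scene")[:,:,::-1];D=r.grab_frame("side")[:,:,::-1];cv2.imwrite("pics/w_s.png",S);cv2.imwrite("pics/w_d.png",D)
cs,cd=r.calibration("scene"),r.calibration("side")
for n,c,I in(("scene",cs,S),("side",cd,D),("wrist",cw,W)):
    print(n,pj(c,[(.5685,.3025,.212),(.5685,.3025,.2)]))
    h=cv2.cvtColor(I,cv2.COLOR_BGR2HSV);m=cv2.inRange(h,(12,170,110),(28,255,255))
    k,_,st,ce=cv2.connectedComponentsWithStats(m)
    for i in range(1,k):
        if 8<st[i,4]<900:
            p=bp(c,*ce[i],.212);q=bp(c,*ce[i],.155)
            if np.linalg.norm(p[:2]-[.5685,.3025])<.2:print(ce[i],st[i],p[:2],"rel",p[:2]-[.5685,.3025],"low",q[:2]-[.5685,.3025])
E
```

```text
40.2 [0.4756 0.2316 0.4347] [ 3.1387 -0.1319 -0.0001] [-0.8511  0.2076  0.3274  1.8861 -0.076   1.0599 -2.1478] [-0.0045 -0.3978 -0.3109]
scene [[415.2801 152.1712]
 [414.3793 155.0446]]
[399.5 163.8] [398 163   4   3  10] [0.591 0.231] rel [ 0.0225 -0.0715] low [-0.0213 -0.029 ]
[430.4667 191.2667] [425 186  11  12  45] [0.7186 0.249 ] rel [ 0.1501 -0.0535] low [ 0.1146 -0.01  ]
side [[186.5523 286.0642]
 [187.0947 290.7422]]
[191.  259.2] [190 258   3   4  10] [0.5956 0.2242] rel [ 0.0271 -0.0783] low [ 0.0621 -0.1427]
[135.1562 291.8438] [131 290   9   5  32] [0.6543 0.3456] rel [0.0858 0.0431] low [ 0.1265 -0.0096]
wrist [[150.425   99.0769]
 [158.29   100.3067]]
[272.5297  34.6188] [262  23  22  24 404] [0.5966 0.2262] rel [ 0.0281 -0.0763] low [ 0.0419 -0.0759]
```

View pics/whl.png

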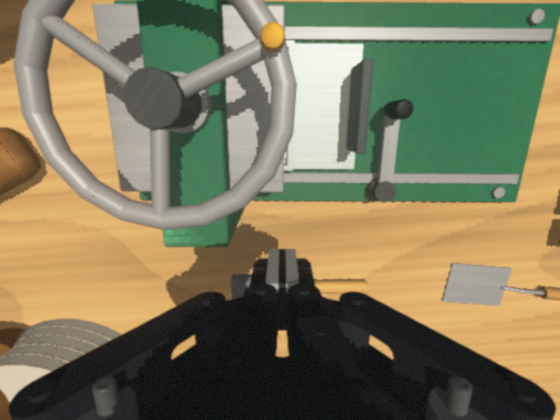

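carry_out([
  [0.045,-0.025,0,0,0],
  [0.09,-0.05,0,0,0],
  [0.1345,-0.074,0,0,0],
  [0.1345,-0.074,0,0,0],
  [0.1345,-0.074,0.03,0,0],
  [0.1345,-0.074,0.06,0,0],
  [0.1345,-0.074,0.079,0,0],
  [0.1345,-0.074,0.079,0,0],
])

```text
clock: 41.15
tcp_pos: [0.6142, 0.295, 0.3522]
orientation: [3.136, -0.129, -0.008]
contact_force: [-0.8, -0.3, -0.1]
grip_width: 0.0001
gripper_force: 0.0
```

```bash
python3 - <<'E'
from bench import r
from h import *
np.set_printoptions(precision=4,suppress=True)
o=r.get_obs();print(o['tcp_pos'],o['contact_force'])
p=-.09;rr=.048;f=lambda a:np.array([rr*np.cos(a),-rr*np.sin(a)])
for k,n in enumerate([8,8,8,8]):
    a=p-.17*8*k;print(k,[list(np.round(f(a-.17*(i+1))-f(a),4)) for i in range(8)])
E
```

```text
[0.6142 0.295  0.3522] [-0.8454 -0.2826 -0.1376]
0 [[np.float64(-0.0014), np.float64(0.008)], [np.float64(-0.0042), np.float64(0.0157)], [np.float64(-0.0082), np.float64(0.0228)], [np.float64(-0.0133), np.float64(0.0291)], [np.float64(-0.0195), np.float64(0.0344)], [np.float64(-0.0265), np.float64(0.0387)], [np.float64(-0.034), np.float64(0.0417)], [np.float64(-0.042), np.float64(0.0433)]]
1 [[np.float64(-0.0081), np.float64(0.0003)], [np.float64(-0.0162), np.float64(-0.0008)], [np.float64(-0.024), np.float64(-0.0032)], [np.float64(-0.0312), np.float64(-0.007)], [np.float64(-0.0378), np.float64(-0.0119)], [np.float64(-0.0434), np.float64(-0.0178)], [np.float64(-0.0479), np.float64(-0.0246)], [np.float64(-0.0512), np.float64(-0.032)]]
2 [[np.float64(-0.002), np.float64(-0.0079)], [np.float64(-0.0026), np.float64(-0.016)], [np.float64(-0.0019), np.float64(-0.0241)], [np.float64(0.0003), np.float64(-0.032)], [np.float64(0.0037), np.float64(-0.0394)], [np.float64(0.0083), np.float64(-0.0461)], [np.float64(0.014), np.float64(-0.052)], [np.float64(0.0206), np.float64(-0.0567)]]
3 [[np.float64(0.0073), np.float64(-0.0036)], [np.float64(0.0151), np.float64(-0.0059)], [np.float64(0.0232), np.float64(-0.0069)], [np.float64(0.0314), np.float64(-0.0064)], [np.float64(0.0393), np.float64(-0.0046)], [np.float64(0.0468), np.float64(-0.0015)], [np.float64(0.0537), np.float64(0.0028)], [np.float64(0.0598), np.float64(0.0083)]]
```

carry_out([
  [-0.0014,0.008,0,0,0],
  [-0.004,0.0155,0,0,0],
  [-0.008,0.023,0,0,0],
  [-0.0135,0.029,0,0,0],
  [-0.0195,0.0345,0,0,0],
  [-0.0265,0.0385,0,0,0],
  [-0.034,0.0415,0,0,0],
  [-0.042,0.0435,0,0,0],
])

```text
clock: 41.95
tcp_pos: [0.5713, 0.2561, 0.3575]
orientation: [-3.135, 0.129, -0.011]
contact_force: [7.4, 2.9, 0.7]
grip_width: 0.0002
gripper_force: 3.5
```

```bash
cat > pip.py <<'E'
from bench import r
from h import *
np.set_printoptions(precision=4,suppress=True)
o=r.get_obs();print(o['clock'],o['tcp_pos'],o['contact_force'])
H=np.array([.5685,.3025])
for n in("scene","side","wrist"):
    c=r.calibration(n);I=r.grab_frame(n)
    h=cv2.cvtColor(I,cv2.COLOR_RGB2HSV);m=cv2.inRange(h,(12,170,90),(28,255,255))
    k,_,st,ce=cv2.connectedComponentsWithStats(m)
    for i in range(1,k):
        p=bp(c,*ce[i],.212)[:2]-H
        if st[i,4]>4 and .07<np.hypot(*p)<.092:
            q=(-.082-np.arctan2(p[1],p[0]))%(2*np.pi);print(n,st[i,4],p,np.hypot(*p),"wheel q",(5.2+q)%(2*np.pi))
E
python3 pip.py
```

```text
41.95 [0.5713 0.2561 0.3575] [7.4254 2.9453 0.6702]
side 7 [-0.0246 -0.0782] 0.08192577066504683 wheel q 0.7101193063562912
```

carry_out([
  [-0.008,0.0,0,0,0],
  [-0.016,-0.001,0,0,0],
  [-0.024,-0.003,0,0,0],
  [-0.031,-0.007,0,0,0],
  [-0.038,-0.012,0,0,0],
  [-0.0435,-0.018,0,0,0],
  [-0.048,-0.0245,0,0,0],
  [-0.051,-0.032,0,0,0],
])

```text
clock: 42.9
tcp_pos: [0.5229, 0.2889, 0.3559]
orientation: [3.135, -0.134, 0.002]
contact_force: [4.2, -7.4, 1.4]
grip_width: -0.0003
gripper_force: 3.5
```

carry_out([
  [-0.002,-0.008,0,0,0],
  [-0.0025,-0.016,0,0,0],
  [-0.002,-0.024,0,0,0],
  [0.0005,-0.032,0,0,0],
  [0.0035,-0.0395,0,0,0],
  [0.0085,-0.046,0,0,0],
  [0.014,-0.052,0,0,0],
  [0.0205,-0.0565,0,0,0],
])

```text
clock: 43.7
tcp_pos: [0.5455, 0.3443, 0.3536]
orientation: [3.133, -0.13, -0.011]
contact_force: [-4.3, -5.1, -1.1]
grip_width: 0.0001
gripper_force: 2.9
```

carry_out([
  [0.0075,-0.0035,0,0,0],
  [0.015,-0.006,0,0,0],
  [0.023,-0.007,0,0,0],
  [0.0315,-0.0065,0,0,0],
  [0.0395,-0.0045,0,0,0],
  [0.0395,-0.0045,0,0,0],
  [0.0395,-0.0045,0,0,0],
  [0.0395,-0.0045,0,0,0],
])

```text
clock: 44.5
tcp_pos: [0.586, 0.3478, 0.3551]
orientation: [3.139, -0.128, -0.002]
contact_force: [-3.1, 1.4, -2.5]
grip_width: 0.0
gripper_force: 1.4
```

```bash
python3 pip.py
```

```text
44.5 [0.586  0.3478 0.3551] [-3.0758  1.4001 -2.4953]
scene 11 [0.0547 0.0598] 0.08104328101077307 wheel q 4.287375532329655
wrist 862 [0.0568 0.0557] 0.07952003403121295 wheel q 4.342282785689822
```

carry_out([
  [0.0075,0.003,0,0,0],
  [0.014,0.0075,0,0,0],
  [0.019,0.0115,0,0,0],
  [0.023,0.0155,0,0,0],
  [0.026,0.0195,0,0,0],
  [0.0285,0.0235,0,0,0],
  [0.0285,0.0235,0,0,0],
  [0.0285,0.0235,0,0,0],
])

```text
clock: 45.45
tcp_pos: [0.6134, 0.3221, 0.3562]
orientation: [-3.138, 0.129, -0.002]
contact_force: [-1.8, 2.8, 1.4]
grip_width: -0.0001
gripper_force: 1.4
```

```bash
python3 pip.py
```

```text
45.45 [0.6134 0.3221 0.3562] [-1.7657  2.7552  1.3509]
scene 12 [0.0759 0.0041] 0.07604630411187936 wheel q 5.064578317945088
wrist 888 [ 0.0795 -0.0012] 0.07950288193344622 wheel q 5.132980986266915
```

carry_out([
  [0.0005,0.001,0,0,0],
  [0.0005,0.002,0,0,0],
  [0.0005,0.003,0,0,0],
  [0.0005,0.003,0,0,0],
  [0.0005,0.003,0,0,0],
  [0.0005,0.003,0,0,0],
  [0.0005,0.003,0,0,0],
  [0.0005,0.003,0,0,0],
])

```text
clock: 46.4
tcp_pos: [0.6138, 0.3187, 0.3558]
orientation: [-3.139, 0.129, -0.001]
contact_force: [0.1, 4.4, 3.7]
grip_width: 0.0
gripper_force: 2.3
```

```bash
python3 pip.py; python3 - <<'E'
from bench import r
from h import *
c=r.calibration("wrist");I=r.grab_frame("wrist");cv2.imwrite("pics/wend.png",I[:,:,::-1])
h=cv2.cvtColor(I,cv2.COLOR_RGB2HSV);m=cv2.inRange(h,(12,150,90),(28,255,255));k,_,st,ce=cv2.connectedComponentsWithStats(m)
for i in range(1,k):
    if st[i,4]>60:print(ce[i],st[i],bp(c,*ce[i],.155)[:2]-[.5685,.3025])
E
```

```text
46.4 [0.6138 0.3187 0.3558] [0.09   4.4365 3.6948]
scene 12 [ 0.0762 -0.0029] 0.07622727651038583 wheel q 5.155871647075239
wrist 7 [ 0.0873 -0.005 ] 0.08748502059169652 wheel q 5.175417534579216
wrist 898 [ 0.0792 -0.007 ] 0.07956101286816879 wheel q 5.206515108770253
[339.22417443  30.04762913] [ 272    0  139   65 4724] [ 0.1603688 -0.0226158]
[320.23582358 121.5270027 ] [ 308   75   28   97 2222] [ 0.11712268 -0.01107944]
[331.07540057 220.24599434] [ 315  200   35   40 1061] [ 0.06001662 -0.01490668]
[ 40.94391769 292.16360702] [   0  251   92   86 4957] [0.02661434 0.17294733]
```

carry_out([
  [0,-0.005,0,0,0],
  [0,-0.01,0,0,0],
  [0,-0.01,-0.02,0,0],
  [0,-0.01,-0.06,0,0],
  [0,-0.01,-0.1,0,0],
  [0,-0.01,-0.12,0,0],
  [-0.04,-0.01,-0.12,0,0],
  [-0.06,-0.01,-0.12,0,0],
])

```text
clock: 47.4
tcp_pos: [0.5529, 0.3334, 0.4754]
orientation: [3.138, -0.129, -0.002]
contact_force: [0.3, 1.2, -0.2]
grip_width: 0.0003
gripper_force: 0.0
```

carry_out([
  [0,0,0,0,0],
  [0,0,0,0,0],
  [0,0,0,0,0],
  [0,0,0,0,0],
  [0,0,0,0,0],
  [0,0,0,0,0],
  [0,0,0,0,0],
  [0,0,0,0,0],
])

```text
clock: 48.2
tcp_pos: [0.5546, 0.3335, 0.4756]
orientation: [3.139, -0.129, 0.0]
contact_force: [-0.5, 0.2, 0.2]
grip_width: -0.0002
gripper_force: 0.0
```

```bash
python3 pip.py; python3 - <<'E'
from bench import r
from h import *
s=r.grab_frame("scene")[:,:,::-1];d=r.grab_frame("side")[:,:,::-1]
cv2.imwrite("pics/end.png",np.hstack([cv2.resize(s[120:310,170:470],(400,253)),cv2.resize(d[140:400,110:370],(253,253))]))
c=r.calibration("scene")
for n in("w_s",):
    a=cv2.imread(f"pics/{n}.png").astype(int);print("rack diff",np.abs(a-s)[180:300,175:295].max(-1).__gt__(40).sum(),"vase",np.abs(a-s)[250:285,315:340].max(-1).__gt__(40).sum(),"latch/tray end",np.abs(a-s)[180:250,285:345].max(-1).__gt__(40).sum())
    b=cv2.imread("pics/w_d.png").astype(int);print(np.abs(b-d)[170:250,220:360].max(-1).__gt__(40).sum())
E
```

```text
48.2 [0.5546 0.3335 0.4756] [-0.5257  0.2286  0.169 ]
scene 13 [ 0.0758 -0.0025] 0.07579480010435839 wheel q 5.150590759007082
side 13 [ 0.081  -0.0073] 0.08128645076650408 wheel q 5.208444632204749
rack diff 0 vase 0 latch/tray end 0
2612
```

```bash
python3 - <<'E'
from bench import r
from h import *
s=r.grab_frame("scene")[:,:,::-1].astype(int);c=r.calibration("scene")
a=cv2.imread("pics/scene0.png").astype(int)
Rz=R.from_euler('z',-.165).as_matrix()
for x,y in[(0,0),(.045,.015),(.045,-.015),(-.045,.015),(-.045,-.015),(0,.05),(0,-.05)]:
    P=np.array([.583,-.247,.074])+Rz@[x,y,0];u,v=np.round(pj(c,P)[0]).astype(int);print((x,y),(u,v),s[v,u],a[v,u])
g=cv2.inRange(cv2.cvtColor(s.astype(np.uint8),cv2.COLOR_BGR2HSV),(0,0,110),(180,70,255))[185:300,180:292]
k,_,st,ce=cv2.connectedComponentsWithStats(g);print([(st[i],bp(c,ce[i][0]+180,ce[i][1]+185,.074)) for i in range(1,k) if st[i,4]>60])
E
```

```text
(0, 0) (np.int64(252), np.int64(242)) [38 36 35] [33 34 33]
(0.045, 0.015) (np.int64(260), np.int64(254)) [126 145 158] [134 152 166]
(0.045, -0.015) (np.int64(250), np.int64(256)) [124 140 156] [131 150 164]
(-0.045, 0.015) (np.int64(254), np.int64(230)) [122 140 152] [122 141 154]
(-0.045, -0.015) (np.int64(244), np.int64(232)) [127 146 158] [130 148 161]
(0, 0.05) (np.int64(268), np.int64(239)) [ 65 121 165] [ 63 121 167]
(0, -0.05) (np.int64(235), np.int64(246)) [ 55 107 149] [ 56 109 153]
[(array([ 62,  41,  23,  32, 451], dtype=int32), array([ 0.57908805, -0.24344571,  0.074     ]))]
```

The damp mould is where it was put back, flat on the rack; handing in.

```bash
python3 -c "
from bench import r
print(r.hand_in())"
```

```text
the job is handed in; nothing more can be done
None
```

I handed the job in, but the hand-in returned no verdict: both dry moulds are in the tray and the damp one is flat on the rack. The tray is home against its stop, the latch is across at its stop, the wheel is at about 5.2 rad by camera, and the vase is still standing.

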